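# Put a sample bottle on the balance behind its sash

## Task

Get the small squat amber sample bottle ready for weighing: raise the balance's clear front sash by its handle, stand the bottle upright in the middle of the round weighing pan, setting it down gently, and pull the sash fully down again. Keep the bottle upright all the time and leave everything else on the bench and in the balance where it is.

Things in the scene. Friction and masses are not known exactly. Their poses are not given: they have to be found in the camera images.
- balance: Balance with draught shield, fixed: white base 200 mm deep (x), 300 wide (y), 30 high; clear side panes (280 mm apart), back pane and roof (top at 262 mm); two sash guide posts 510 mm high at the front. An 18 mm high control strip stands out 49 mm at the front, which is open only under the sash and looks along -x, roughly to the robot. Origin: centre of the base's underside, on the bench; z up.
- pan_top (a point): Centre of the upper face of the round dark steel weighing pan (diameter 76 mm), inside the shield, 36 mm above the bench, at x = -55 mm in the balance's frame, 54 mm behind the sash's outer face. Axes as the balance's.
- sash (a joint): Height in m of the clear front sash above closed: 0 fully down (a stop), 0.24 upper stop. 276 mm wide, 226 high, 6 thick, 0.4 kg; its lower edge is 32 mm above the bench when closed and its outer face 109 mm in front of the balance's origin. Stiff: stays at any height; about 11 N lifts it, 3 N pushes it down. It may start up to 30 mm open.
- sash_handle (a point): Grip point of the sash handle: grey bar 24 mm wide (y), 20 high, standing 46 mm out of the sash along the balance's -x, at mid width, on a foot 60 mm wide. The point is in the bar's middle, 30 mm before the sash's outer face, 72 mm above the bench when closed. The pane goes on above it: take it from front and above, tool tilted some 20 to 45 degrees, fingers on its sides.
- sample: The sample bottle: small squat jar of amber glass with a white plastic cap, 40 mm in diameter, 78 mm high in all, 0.12 kg, standing on the bench left or right in front of the balance. Origin: centre of its underside; z up. Round, so any yaw will do to grip it.
- tall_bottle: Tall amber bottle with paper label and white cap, 60 mm wide, 150 mm tall, standing left or right in front of the balance; bystander. Origin: centre of its underside.
- inner_jar: Small clear jar with a white cap, 28 mm wide, 45 mm tall, standing on the balance's base (30 mm above the bench) inside the shield, near the back pane, behind the pan; bystander. Origin: centre of its underside.
- beaker: Clear open beaker, 66 mm wide at the rim, 80 mm tall, right of the balance; bystander. Origin: centre of its underside.
- spatula: Steel spatula, 160 mm long, lying crosswise on the bench in front of the balance; bystander. Origin: under its middle.
- wash: White plastic bottle with grey cap, 56 mm wide, 140 mm tall, right of the balance towards the back; bystander. Origin: centre of its underside.
There are look-alikes about, which are no part of the job. Leave any blue or yellow look-alike of the sample alone.

How it is judged:
On the way, in this order (a step that is already met when the one before it is completed fails the run):
1. the sash has been raised by more than 100 mm (value of joint sash above 0.1 m), for 0.1 s.
2. the sample bottle stands upright in the middle of the pan (within 15 mm), let go, under the raised sash (horizontal distance between sample and pan_top below 0.015 m and z of sample in the frame of pan_top between -0.004 and 0.004 m and angle between sample's own z axis and vertical below 0.06 rad and contact force between the fingers and sample below 0.1 N and linear speed of sample below 0.02 m/s and value of joint sash above 0.1 m), for 0.2 s.
At the end, for the whole second after the job is handed in: The sample bottle stands at rest, upright (within 3.4 degrees) on the pan, its centre within 15 mm of the pan's centre, and the sash is down to within 5 mm of fully closed (horizontal distance between sample and pan_top below 0.015 m and z of sample in the frame of pan_top between -0.004 and 0.004 m and angle between sample's own z axis and vertical below 0.06 rad and contact force between the fingers and sample below 0.1 N and linear speed of sample below 0.02 m/s and value of joint sash below 0.005 m and velocity of joint sash between -0.02 and 0.02 m/s); the robot touches nothing.
It fails at once if the sample bottle is tipped by more than 25 degrees (angle between sample's own z axis and vertical above 0.436 rad).
It fails at once if the sample bottle is dropped or banged on to the balance (more than 40 N) (contact force between sample and balance above 40 N).
It fails at once if a bystander is moved by more than 30 mm (distance of any of tall_bottle, inner_jar, beaker, spatula, wash from where it was at the start of the episode above 0.03 m).
It also fails if it takes over 72 s, if anything falls off the work surface, if the arm or the gripper's body presses on something with over 40 N, if the wrist force passes 120 N, or if a joint passes its speed limit or range.

## Robot

A 6-joint arm with a two-finger parallel gripper is mounted at the origin on the work surface. World frame = base frame: x ahead of the robot, y to its left, z up, the work surface at z = 0. Lengths are in m, angles in rad, forces in N, time in s.
With the tool pointing down it reaches from about 0.35 to 0.85 m from the base axis. Payload 8.1 kg.
Tool frame: the origin (TCP) lies between the finger pads; the fingertips stand 25 mm ahead of it and the grasp point (between the pads) lies 6 mm ahead of it; z points along the fingers, y is the line along which they close (so a half turn about z gives the same grasp; the last joint's range is limited). The gripper opens to 93 mm and grips with 3 to 60 N. Pads are 15 mm wide; open, the fingers measure 128 mm over their backs; the gripper's body (75 mm by 188 mm) begins 65 mm behind the grasp point.
Start: joints at [-1.301, 0.13, 1.488, -0, 1.523, -0.085], TCP at [0.208, -0.563, 0.244] pointing down, gripper open.
Joint ranges: [-2.96, 2.96], [-0.89, 2.26], [0.02, 2.5], [-1.34, 4.48], [0, 2.73], [-2.66, 2.66]. Speed limits (rad/s): [2.39, 2.39, 2.79, 3.14, 3.14, 3.14].

## Interface

Orientations are given as a rotation vector (axis times angle).
In Python, from plant import robot gives the robot as it stands.
- The arm moves only by the tool arm_command, never from a script. Its argument "increments" is text: rows parted by semicolons, each of 5 numbers parted by spaces: the closure, from 0 (fully open) to 1 (shut), then the shift along the tool's x, y, z in mm, then the turn about the tool's z in rad. A call has 1 to 5 rows; each row is the pose to reach, as a shift and turn from the pose commanded when the call began, along the tool's axes at that moment; what a row does not reach only later rows make up. A row lasts 1/10 s, in which the tool goes at most 50 mm and 8.59 degrees, less where a joint would pass 70% of its speed; a pose out of reach is approached as far as the arm can. A call with a gripper value outside its range is refused whole. The fingers move at their own pace and stop on an object; "grip_force" is the grip in N (left out, the last holds). Time passes only in rows, so rows that repeat a pose let the fingers close. It gives the time, the measured TCP pose, the force, the opening and the grip force at its end, in the units of the state.
- robot.read_state(): the state, without advancing time (a new reading comes with each control period).
- robot.read_camera(name): name is "scene" or "top" or "wrist"; returns the picture (420x560x3 uint8, blue, green, red); there is no depth.
- robot.camera_model(name): a dict with "fx", "fy", "cx", "cy" (pixels), "eye" and "rotation" of the camera in the world. Camera axes: x right, y down, z forward; pixel columns grow to the right and rows downward; lengths in m; the calibration is good to about 2 mm. The wrist camera is an equidistant fisheye: a pixel r from the principal point sees the ray r / f radians off the axis. A picture is of the moment at which its call begins: read the wrist's pose just before it. camera_model takes no time and is no camera call; for the wrist camera it gives the pose at the moment of the call.
- robot.close_job(): hands the job in; it is judged then, once.
The state is a dict: "t": time; "q": joint angles; "dq": joint speeds; "joint_torque": joint torques, N m; "tool_pos": TCP position; "orientation": TCP orientation; "force": force on the tool from outside, world axes, zero at the start; "wrist_torque": the same for the moment, N m; "opening": finger opening in m; "gripper_force": force on a finger pad.
Only numpy, scipy, OpenCV 4.12 (cv2) and the standard library are available. Lean on these libraries where they do the work, as an engineer would, in place of code of your own. Each camera call takes 0.05 s, during which the arm holds its last target. There are 200 camera calls.

## Working session

There is one attempt and no reset: what is moved stays moved. The work goes in short steps, Python scripts to look and compute and a tool call to move; the robot and the scene stay as the last step left them, time stands still between calls to the robot, and variables do not carry over. Pictures are saved under pics/ and viewed, at most 10 in all, crops included, and the job is handed in when it is done.

Besides the shell and the picture viewer there is one more tool, called after "Emit:" as name(argument=value, ...) on one line, values as JSON. arm_command: Moves the arm, as the interface text tells. Its arguments: {"type":"object","properties":{"increments":{"type":"string"},"grip_force":{"type":"number"}},"required":["increments"]}

```bash
ls; mkdir -p pics
python3 - <<'E'
from plant import robot
import cv2,numpy as np
s=robot.read_state();print({k:np.round(v,4).tolist() for k,v in s.items()})
for n in("scene","top"):
    m=robot.camera_model(n);print(n,m)
    cv2.imwrite(f"pics/{n}0.png",robot.read_camera(n))
E
```

```text
pics
{'t': 0.0, 'q': [-1.3014, 0.1311, 1.4892, -0.0, 1.523, -0.0854], 'dq': [0.0002, 0.0005, -0.0006, -0.001, -0.0002, 0.0008], 'joint_torque': [0.0, -55.9854, -49.1755, 0.0767, 0.0357, -0.0001], 'tool_pos': [0.2083, -0.5621, 0.2426], 'orientation': [-3.0906, -0.5541, 0.0003], 'force': [1.5464, -0.4264, -1.6335], 'wrist_torque': [0.0164, -0.01, -0.0304], 'gripper_force': 0.0, 'opening': 0.0927}
scene {'fx': 438.0984092494333, 'fy': 438.0984092494333, 'cx': 283.652274118274, 'cy': 213.30639190084992, 'eye': array([ 0.27874706, -0.17878411,  1.1881495 ]), 'rotation': array([-2.4280209 ,  1.52817418, -0.24787145])}
top {'fx': 427.8622360240209, 'fy': 427.8622360240209, 'cx': 276.9883266402152, 'cy': 206.10107049008894, 'eye': array([ 0.4370536 , -0.02730085,  1.27081888]), 'rotation': array([-2.14611574,  2.16565331, -0.1449102 ])}
```

View pics/scene0.png

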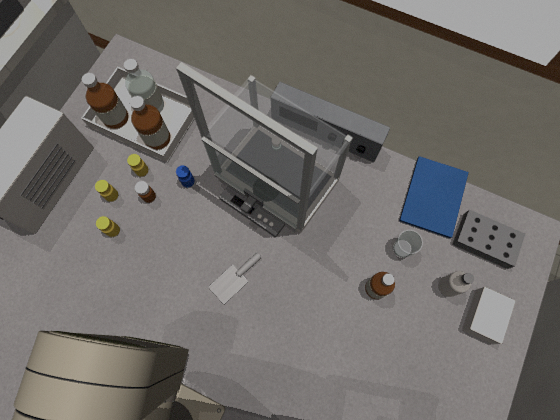

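View pics/top0.png

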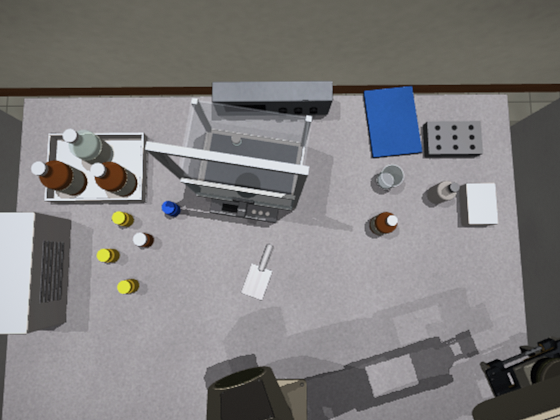

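Candidates in the scene picture: amber with a white cap at (145,191), which is the sample. The look-alikes are yellow (137,165), (105,190), (107,226) and blue (185,176). The tall amber bottle is at (381,284). In the top picture the sample is at (143,240), the balance is around (235,160), and the sash is near closed.

```bash
cat > h.py <<'E'
import numpy as np,cv2
from scipy.spatial.transform import Rotation as R
from plant import robot
def cam(n):
    m=robot.camera_model(n);r=np.array(m["rotation"])
    M=R.from_rotvec(r).as_matrix() if r.shape==(3,) else r
    return m,M,np.array(m["eye"])
def ray(n,u,v):
    m,M,e=cam(n);x,y=(u-m["cx"])/m["fx"],(v-m["cy"])/m["fy"]
    if n=="wrist":
        t=np.hypot(x,y);d=np.array([x/t*np.sin(t),y/t*np.sin(t),np.cos(t)])
    else: d=np.array([x,y,1])
    return e,M@(d/np.linalg.norm(d))
def onz(n,u,v,z):
    e,d=ray(n,u,v);return e+d*(z-e[2])/d[2]
def tri(*obs):
    A=np.zeros((3,3));b=np.zeros(3);L=[]
    for o in obs:
        e,d=ray(*o);P=np.eye(3)-np.outer(d,d);A+=P;b+=P@e;L.append((P,e))
    p=np.linalg.solve(A,b);return p,[round(1e3*np.linalg.norm(P@(p-e)),1) for P,e in L]
def proj(n,p):
    m,M,e=cam(n);c=M.T@(np.array(p)-e);return m["cx"]+m["fx"]*c[0]/c[2],m["cy"]+m["fy"]*c[1]/c[2]
E
python3 - <<'E'
from h import *
a=cv2.imread("pics/scene0.png")[60:250,120:360];b=cv2.imread("pics/top0.png")[90:290,100:340]
cv2.imwrite("pics/sc.png",cv2.resize(a,None,fx=3.15,fy=3.15,interpolation=2));cv2.imwrite("pics/tc.png",cv2.resize(b,None,fx=3,fy=3,interpolation=2))
print(tri(("scene",145,191),("top",143,240)))
print("cap", onz("scene",141,187,.078),onz("top",141,239,.078))
E
```

```text
(array([0.50312103, 0.34504611, 0.06113545]), [np.float64(1.0), np.float64(1.0)])
cap [0.50568075 0.35228126 0.078     ] [0.50435846 0.34617925 0.078     ]
```

View pics/sc.png

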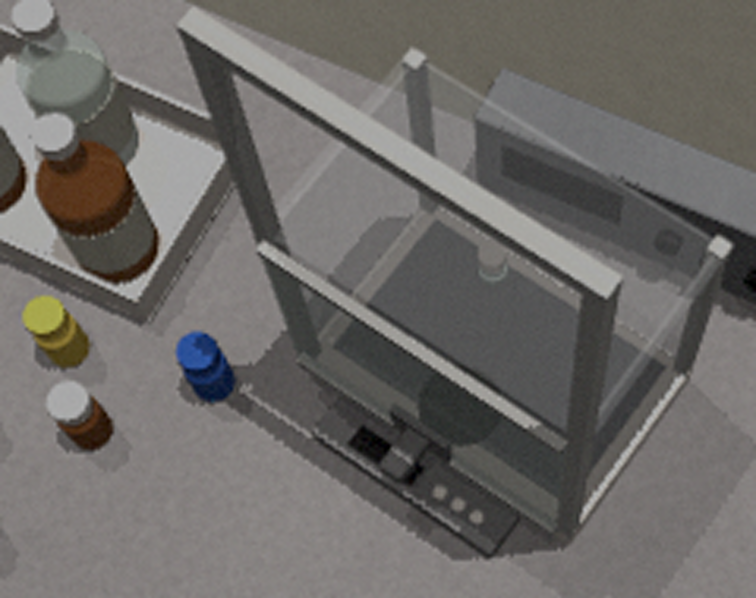

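View pics/tc.png

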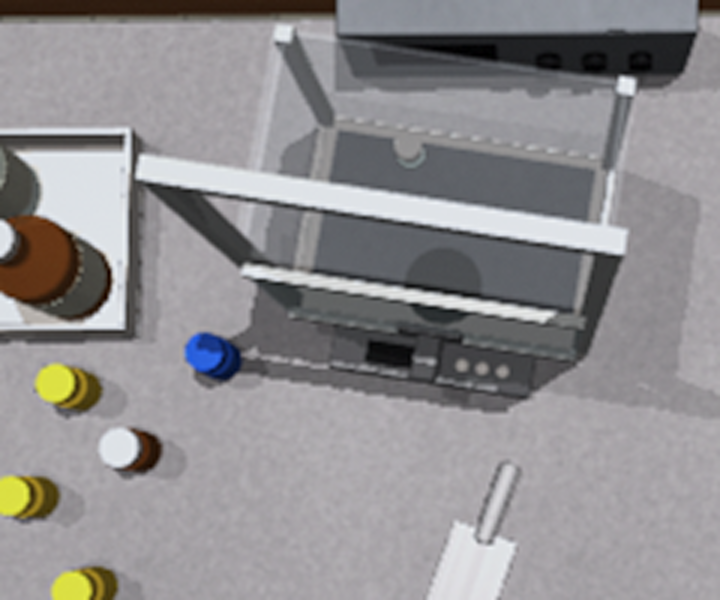

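The crop confirms the sample: amber body, white cap, centre at scene px (145,191) / top px (141,239). Pan ellipse at scene crop (458,408) and top crop (444,285). Handle at scene crop (405,452), and the jar is behind the pan.

Run:
```python
from h import *
S=lambda u,v:("scene",120+(u+.5)/3.15-.5,60+(v+.5)/3.15-.5)
T=lambda u,v:("top",100+(u+.5)/3-.5,90+(v+.5)/3-.5)
def dbl(s,t,z): print(np.round(onz(*S(*s),z),4),np.round(onz(*T(*t),z),4),*tri(S(*s),T(*t)))
print("pan");dbl((458,408),(444,285),.036)
print("cap");dbl((70,401),(120,449),.078)
print("backL");dbl((415,60),(285,33),.262)
print("backR");dbl((720,247),(627,85),.262)
print("barL far");dbl((193,10),(142,156),.51)
print("barR far");dbl((617,282),(627,229),.51)
print("sashtop L");dbl((262,246),(243,270),.262)
print("sashtop R");dbl((545,430),(550,315),.262)
print("handle",onz(*S(405,450),.082), onz(*T(400,338),.082))
print("jar", onz(*S(492,262),.075),onz(*T(408,148),.075))
```

```text
pan
[0.6597 0.0549 0.036 ] [0.6629 0.0523 0.036 ] [0.66180922 0.05389591 0.0340109 ] [np.float64(2.0), np.float64(2.0)]
cap
[0.5068 0.3502 0.078 ] [0.5035 0.3499 0.078 ] [0.5035616  0.34520295 0.09019874] [np.float64(1.1), np.float64(1.1)]
backL
[0.8318 0.1688 0.262 ] [0.8321 0.1678 0.262 ] [0.83095444 0.16771693 0.2640116 ] [np.float64(0.5), np.float64(0.5)]
backR
[ 0.7854 -0.1102  0.262 ] [ 0.7857 -0.1114  0.262 ] [ 0.78454616 -0.11080234  0.26425024] [np.float64(0.5), np.float64(0.5)]
barL far
[0.6579 0.207  0.51  ] [0.6576 0.2056 0.51  ] [0.65637495 0.20492931 0.51318675] [np.float64(0.4), np.float64(0.4)]
barR far
[ 0.606  -0.0865  0.51  ] [ 0.6096 -0.089   0.51  ] [ 0.60881303 -0.08762834  0.50728244] [np.float64(2.1), np.float64(2.1)]
sashtop L
[0.6376 0.1983 0.262 ] [0.6351 0.1982 0.262 ] [0.63424677 0.19599855 0.26911535] [np.float64(0.8), np.float64(0.8)]
sashtop R
[ 0.5969 -0.0544  0.262 ] [ 0.5966 -0.0466  0.262 ] [ 0.60182142 -0.04931584  0.24150647] [np.float64(3.1), np.float64(3.1)]
handle [0.59079769 0.0692124  0.082     ] [0.60449754 0.09047951 0.082     ]
jar [0.78527762 0.08162088 0.075     ] [0.78940376 0.08425214 0.075     ]
```

Emit:
arm_command(increments="0 30 -32 -17 0;0 60 -64 -34 0;0 90 -96 -51 0;0 120 -128 -68 0;0 150 -160 -85 0")

```text
t: 0.6
tool_pos: [0.2937, -0.3587, 0.3288]
orientation: [-3.092, -0.554, 0.0]
force: [0.7, -0.1, 0.1]
opening: 0.0927
gripper_force: 0.0
```

Emit:
arm_command(increments="0 30 -32 -17 0;0 60 -64 -34 0;0 90 -96 -51 0;0 120 -128 -68 0;0 150 -160 -85 0")

```text
t: 1.1
tool_pos: [0.3787, -0.1566, 0.4141]
orientation: [-3.092, -0.554, -0.0]
force: [0.9, -0.3, 0.4]
opening: 0.0932
gripper_force: 0.0
```

Emit:
arm_command(increments="0 30 -32 -17 0.13;0 60 -64 -34 0.26;0 60 -64 -34 0.39;0 60 -64 -34 0.518;0 60 -64 -34 0.518")

```text
t: 1.6
tool_pos: [0.4127, -0.0769, 0.4474]
orientation: [-3.131, 0.257, 0.001]
force: [-0.2, 0.2, -0.8]
opening: 0.0927
gripper_force: 0.0
```

```bash
cat >> h.py <<'E'
def st():
    s=robot.read_state();M=R.from_rotvec(s["orientation"]).as_matrix()
    print("t%.2f"%s["t"],"q",np.round(s["q"],3),"p",np.round(s["tool_pos"],4),"F",np.round(s["force"],1),"op",round(s["opening"],4),"gf",round(s["gripper_force"],1),"\nx",np.round(M[:,0],3),"y",np.round(M[:,1],3),"z",np.round(M[:,2],3))
    return s,M
E
python3 -c "
from h import *
st()"
```

```text
t1.60 q [-0.306 -0.341  1.558 -0.     1.925  1.428] p [ 0.4127 -0.0769  0.4474] F [-0.2  0.2 -0.8] op 0.0927 gf 0.0 
x [ 0.987 -0.163 -0.   ] y [-0.163 -0.987 -0.   ] z [-0.  0. -1.]
```

Emit:
arm_command(increments="0 0 -40 -30 0;0 0 -60 -75 0;0 0 -60 -120 0;0 0 -60 -160 0;0 0 -60 -200 0")

```text
t: 2.1
tool_pos: [0.4221, -0.0184, 0.6491]
orientation: [3.132, -0.249, 0.0]
force: [0.5, -0.5, 1.0]
opening: 0.0929
gripper_force: 0.0
```

```bash
python3 -c "
from h import *
st()"
```

```text
t2.10 q [-0.165 -0.106  0.961 -0.     2.286  1.565] p [ 0.4221 -0.0184  0.6491] F [ 0.5 -0.5  1. ] op 0.0929 gf 0.0 
x [ 0.987 -0.158  0.   ] y [-0.158 -0.987  0.   ] z [ 0. -0. -1.]
```

Emit:
arm_command(increments="0 0 0 -40 0;0 0 0 -80 0;0 0 0 -120 0;0 0 0 -160 0;0 0 0 -200 0")

```text
t: 2.6
tool_pos: [0.4113, -0.0185, 0.7973]
orientation: [-3.131, 0.251, -0.026]
force: [-36.3, 7.6, 32.6]
opening: 0.093
gripper_force: 0.0
```

```bash
python3 -c "
from h import *
st()"
```

```text
t2.60 q [-0.171  0.371  0.022  0.004  2.732  1.563] p [ 0.4113 -0.0185  0.7973] F [-36.3   7.6  32.6] op 0.093 gf 0.0 
x [ 0.987 -0.159  0.016] y [-0.159 -0.987 -0.001] z [ 0.016 -0.001 -1.   ]
```

Emit:
arm_command(increments="0 0 0 0 0")

```text
t: 2.7
tool_pos: [0.4153, -0.0192, 0.7937]
orientation: [-3.131, 0.251, -0.014]
force: [1.8, -0.5, -1.5]
opening: 0.0933
gripper_force: 0.0
```

Emit:
arm_command(increments="0 40 0 5 0;0 80 0 10 0;0 120 0 15 0;0 160 0 20 0;0 200 0 25 0")

```text
t: 3.2
tool_pos: [0.4365, -0.0335, 0.774]
orientation: [-3.12, 0.255, 0.058]
force: [-1.1, 0.2, 0.6]
opening: 0.093
gripper_force: 0.0
```

```bash
python3 -c "
from h import *
st()"
```

```text
t3.20 q [-0.199  0.426  0.022  0.017  2.731  1.55 ] p [ 0.4365 -0.0335  0.774 ] F [-1.1  0.2  0.6] op 0.093 gf 0.0 
x [ 0.986 -0.162 -0.038] y [-0.162 -0.987 -0.008] z [-0.036  0.014 -0.999]
```

Emit:
arm_command(increments="0 0 -10 40 0;0 0 -20 80 0;0 20 -20 110 0;0 60 -20 120 0;0 100 -20 120 0")

```text
t: 3.7
tool_pos: [0.5273, -0.0266, 0.6477]
orientation: [-3.119, 0.253, 0.071]
force: [2.4, -0.3, -0.5]
opening: 0.0931
gripper_force: 0.0
```

Emit:
arm_command(increments="0 45 0 0 0;0 90 0 0 0;0 135 0 0 0;0 180 0 0 0;0 225 0 0 0")

```text
t: 4.2
tool_pos: [0.672, -0.0549, 0.5942]
orientation: [-3.119, 0.255, 0.021]
force: [0.1, 1.1, -0.6]
opening: 0.0928
gripper_force: 0.0
```

```bash
python3 -c "
from h import *
st()"
```

```text
t4.20 q [-0.163  0.74   0.027  0.016  2.39   1.582] p [ 0.672  -0.0549  0.5942] F [ 0.1  1.1 -0.6] op 0.0928 gf 0.0 
x [ 0.987 -0.163 -0.015] y [-0.163 -0.987 -0.011] z [-0.013  0.013 -1.   ]
```

Emit:
arm_command(increments="0 40 0 -30 0;0 80 0 -60 0;0 120 0 -90 0;0 160 0 -120 0;0 200 0 -150 0")

```text
t: 4.7
tool_pos: [0.6868, -0.0651, 0.5954]
orientation: [-3.12, 0.255, -0.052]
force: [0.4, -0.0, 0.6]
opening: 0.0933
gripper_force: 0.0
```

```bash
python3 -c "
from h import *
st()"
```

```text
t4.70 q [-0.176  0.741  0.022  0.019  2.346  1.572] p [ 0.6868 -0.0651  0.5954] F [ 0.4 -0.   0.6] op 0.0933 gf 0.0 
x [ 0.986 -0.163  0.032] y [-0.162 -0.987 -0.013] z [ 0.034  0.008 -0.999]
```

Emit:
arm_command(increments="0 45 -3 -20 0")

```text
t: 4.8
tool_pos: [0.7022, -0.0669, 0.5905]
orientation: [-3.119, 0.256, -0.099]
force: [-0.2, 0.3, 0.6]
opening: 0.0933
gripper_force: 0.0
```

Emit:
arm_command(increments="0 45 -3 -20 0")

```text
t: 4.9
tool_pos: [0.7178, -0.0685, 0.5863]
orientation: [-3.117, 0.256, -0.148]
force: [0.4, 0.5, 0.0]
opening: 0.0928
gripper_force: 0.0
```

Emit:
arm_command(increments="0 200 -3 -100 0")

```text
t: 5.0
tool_pos: [0.7304, -0.0718, 0.5856]
orientation: [-3.115, 0.255, -0.198]
force: [-0.1, 0.5, 0.3]
opening: 0.0932
gripper_force: 0.0
```

Emit:
arm_command(increments="0 200 -3 -100 0;0 200 -3 -100 0")

```text
t: 5.2
tool_pos: [0.7464, -0.0778, 0.5849]
orientation: [-3.111, 0.256, -0.261]
force: [0.6, -0.9, -0.1]
opening: 0.0929
gripper_force: 0.0
```

```bash
python3 -c "
from h import *
st()"
```

```text
t5.20 q [-0.184  0.763  0.022  0.032  2.191  1.571] p [ 0.7464 -0.0778  0.5849] F [ 0.6 -0.9 -0.1] op 0.0929 gf 0.0 
x [ 0.973 -0.163  0.165] y [-0.162 -0.987 -0.023] z [ 0.166 -0.005 -0.986]
```

Emit:
arm_command(increments="0 45 -15 -18 0")

```text
t: 5.3
tool_pos: [0.7603, -0.0691, 0.5842]
orientation: [-3.107, 0.259, -0.309]
force: [1.0, -0.1, 0.1]
opening: 0.0933
gripper_force: 0.0
```

Emit:
arm_command(increments="0 45 -15 -18 0")

```text
t: 5.4
tool_pos: [0.7741, -0.0581, 0.5855]
orientation: [-3.101, 0.257, -0.361]
force: [-0.2, -0.3, -0.4]
opening: 0.0928
gripper_force: 0.0
```

Emit:
arm_command(increments="0 45 -15 -16 0")

```text
t: 5.5
tool_pos: [0.7875, -0.0482, 0.5872]
orientation: [-3.093, 0.256, -0.414]
force: [0.3, 1.1, -0.3]
opening: 0.093
gripper_force: 0.0
```

Emit:
arm_command(increments="0 45 -15 -16 0")

```text
t: 5.6
tool_pos: [0.8002, -0.0389, 0.5898]
orientation: [-3.085, 0.254, -0.466]
force: [0.1, -0.2, 0.4]
opening: 0.0932
gripper_force: 0.0
```

```bash
python3 -c "
from h import *
st()"
```

```text
t5.60 q [-0.123  0.772  0.022  0.026  2.049  1.628] p [ 0.8002 -0.0389  0.5898] F [ 0.1 -0.2  0.4] op 0.0932 gf 0.0 
x [ 0.942 -0.162  0.293] y [-0.158 -0.987 -0.035] z [ 0.295 -0.013 -0.956]
```

Emit:
arm_command(increments="0 -20 40 5 0;0 -20 80 5 0;0 -20 120 5 0;0 -20 150 5 0")

```text
t: 6.0
tool_pos: [0.7571, -0.1871, 0.5742]
orientation: [-3.086, 0.257, -0.465]
force: [0.5, 0.1, -0.4]
opening: 0.0931
gripper_force: 0.0
```

Emit:
arm_command(increments="0 45 5 -12 0")

```text
t: 6.1
tool_pos: [0.7725, -0.1944, 0.5793]
orientation: [-3.085, 0.264, -0.464]
force: [1.6, 0.5, -0.7]
opening: 0.0927
gripper_force: 0.0
```

Emit:
arm_command(increments="0 45 5 -12 0")

```text
t: 6.2
tool_pos: [0.7901, -0.1974, 0.5889]
orientation: [-3.081, 0.26, -0.52]
force: [11.3, -3.1, 48.7]
opening: 0.0928
gripper_force: 0.0
```

Emit:
arm_command(increments="0 45 5 -12 0")

```text
t: 6.3
tool_pos: [0.8036, -0.2016, 0.5805]
orientation: [-3.077, 0.26, -0.547]
force: [0.6, -1.2, -2.6]
opening: 0.0931
gripper_force: 0.0
```

Emit:
arm_command(increments="0 45 5 -10 0")

```text
t: 6.4
tool_pos: [0.8146, -0.2056, 0.5908]
orientation: [3.066, -0.259, 0.617]
force: [0.3, 0.3, 0.9]
opening: 0.0932
gripper_force: 0.0
```

```bash
python3 -c "
from h import *
st()"
```

```text
t6.40 q [-0.35   0.786  0.024  0.106  1.946  1.447] p [ 0.8146 -0.2056  0.5908] F [0.3 0.3 0.9] op 0.0932 gf 0.0 
x [ 0.909 -0.16   0.384] y [-0.162 -0.986 -0.029] z [ 0.384 -0.035 -0.923]
```

Emit:
arm_command(increments="0 40 5 -5 0")

```text
t: 6.5
tool_pos: [0.8253, -0.2098, 0.5947]
orientation: [3.051, -0.258, 0.666]
force: [0.1, 0.3, 0.6]
opening: 0.0931
gripper_force: 0.0
```

Emit:
arm_command(increments="0 40 5 -5 0")

```text
t: 6.6
tool_pos: [0.836, -0.2144, 0.5963]
orientation: [3.036, -0.258, 0.709]
force: [-0.5, 1.4, -0.3]
opening: 0.0926
gripper_force: 0.0
```

Emit:
arm_command(increments="0 40 5 -4 0")

```text
t: 6.7
tool_pos: [0.8465, -0.219, 0.5983]
orientation: [3.021, -0.258, 0.752]
force: [0.3, -0.7, -0.2]
opening: 0.0929
gripper_force: 0.0
```

Emit:
arm_command(increments="0 40 5 -3 0")

```text
t: 6.8
tool_pos: [0.8569, -0.2234, 0.6005]
orientation: [3.005, -0.258, 0.794]
force: [-1.3, -1.4, 0.3]
opening: 0.093
gripper_force: 0.0
```

Emit:
arm_command(increments="0 40 5 -2 0")

```text
t: 6.9
tool_pos: [0.8673, -0.2278, 0.603]
orientation: [2.989, -0.258, 0.836]
force: [0.9, -0.6, -0.8]
opening: 0.093
gripper_force: 0.0
```

```bash
python3 -c "
from h import *
st()"
```

```text
t6.90 q [-0.359  0.803  0.022  0.117  1.781  1.44 ] p [ 0.8673 -0.2278  0.603 ] F [ 0.9 -0.6 -0.8] op 0.093 gf 0.0 
x [ 0.842 -0.152  0.517] y [-0.166 -0.986 -0.018] z [ 0.513 -0.07  -0.856]
```

Emit:
arm_command(increments="0 40 5 4 0")

```text
t: 7.0
tool_pos: [0.8801, -0.2326, 0.6026]
orientation: [2.972, -0.258, 0.879]
force: [-0.0, -0.1, -0.2]
opening: 0.093
gripper_force: 0.0
```

Emit:
arm_command(increments="0 40 5 5 0")

```text
t: 7.1
tool_pos: [0.8932, -0.2373, 0.6012]
orientation: [2.955, -0.258, 0.919]
force: [0.1, 0.0, 0.4]
opening: 0.093
gripper_force: 0.0
```

Emit:
arm_command(increments="0 40 5 6 0")

```text
t: 7.2
tool_pos: [0.9059, -0.242, 0.6004]
orientation: [2.937, -0.258, 0.959]
force: [-1.0, -0.1, -1.1]
opening: 0.0927
gripper_force: 0.0
```

Emit:
arm_command(increments="0 40 5 7 0")

```text
t: 7.3
tool_pos: [0.9183, -0.2465, 0.6002]
orientation: [2.918, -0.258, 1.001]
force: [0.4, 0.3, 0.2]
opening: 0.0931
gripper_force: 0.0
```

```bash
python3 -c "
from h import *
st()"
```

```text
t7.30 q [-0.362  0.839  0.022  0.124  1.63   1.434] p [ 0.9183 -0.2465  0.6002] F [0.4 0.3 0.2] op 0.0931 gf 0.0 
x [ 0.777 -0.142  0.613] y [-0.172 -0.985 -0.01 ] z [ 0.605 -0.097 -0.79 ]
```

```bash
cat >> h.py <<'E'
def go(*pts):
    s,M=st();p=np.array(s["tool_pos"])
    for t in pts:
        d=np.array(t)-p;print(t,"tool mm",np.round(1e3*M.T@d,1),"len",round(1e3*np.linalg.norm(d)));p=np.array(t)
E
python3 -c "
from h import *
go((.44,.07,.61),(.46,.083,.24))"
```

```text
t7.30 q [-0.362  0.839  0.022  0.124  1.63   1.434] p [ 0.9183 -0.2465  0.6002] F [0.4 0.3 0.2] op 0.0931 gf 0.0 
x [ 0.777 -0.142  0.613] y [-0.172 -0.985 -0.01 ] z [ 0.605 -0.097 -0.79 ]
(0.44, 0.07, 0.61) tool mm [-410.7 -229.7 -328.1] len 574
(0.46, 0.083, 0.24) tool mm [-213.1  -12.5  303.2] len 371
```

Emit:
arm_command(increments="0 -32 -18 -25 0;0 -63 -35 -50 0;0 -95 -53 -76 0;0 -126 -71 -101 0;0 -158 -88 -126 0")

```text
t: 7.8
tool_pos: [0.7692, -0.1481, 0.6052]
orientation: [2.917, -0.258, 1.001]
force: [0.0, 1.5, 2.2]
opening: 0.0927
gripper_force: 0.0
```

Emit:
arm_command(increments="0 -32 -18 -25 0;0 -63 -35 -50 0;0 -95 -53 -76 0;0 -126 -71 -101 0;0 -158 -88 -126 0")

```text
t: 8.3
tool_pos: [0.585, -0.0266, 0.6104]
orientation: [2.917, -0.258, 1.004]
force: [0.4, 0.4, 0.3]
opening: 0.0934
gripper_force: 0.0
```

Emit:
arm_command(increments="0 -32 -18 -25 0;0 -63 -35 -50 0;0 -95 -53 -76 0;0 -95 -53 -76 0")

```text
t: 8.7
tool_pos: [0.4724, 0.0482, 0.6164]
orientation: [2.918, -0.254, 1.013]
force: [0.5, 0.6, 1.4]
opening: 0.0928
gripper_force: 0.0
```

```bash
python3 -c "
from h import *
go((.46,.083,.24))"
```

```text
t8.70 q [ 0.114 -0.633  1.571 -0.163  1.554  1.806] p [0.4724 0.0482 0.6164] F [0.5 0.6 1.4] op 0.0928 gf 0.0 
x [ 0.773 -0.14   0.619] y [-0.168 -0.986 -0.014] z [ 0.612 -0.093 -0.785]
(0.46, 0.083, 0.24) tool mm [-247.3  -27.   284.8] len 378
```

Emit:
arm_command(increments="0 -27 -3 32 0;0 -55 -6 63 0;0 -82 -9 95 0;0 -110 -12 127 0;0 -137 -15 158 0")

```text
t: 9.2
tool_pos: [0.4679, 0.0646, 0.4017]
orientation: [2.918, -0.259, 1.002]
force: [0.4, 0.6, -0.3]
opening: 0.0929
gripper_force: 0.0
```

Emit:
arm_command(increments="0 -27 -3 32 0;0 -55 -6 63 0;0 -82 -9 95 0;0 -110 -12 127 0;0 -110 -12 127 0")

```text
t: 9.7
tool_pos: [0.4575, 0.0792, 0.2257]
orientation: [2.922, -0.256, 0.98]
force: [-0.3, -0.4, -0.2]
opening: 0.093
gripper_force: 0.0
```

Run:
```python
from h import *
st();m,M,e=cam("wrist");print(m)
im=robot.read_camera("wrist");cv2.imwrite("pics/w1.png",im)
```

```text
t9.70 q [ 0.242 -0.891  2.429 -0.285  1.016  2.065] p [0.4575 0.0792 0.2257] F [-0.3 -0.4 -0.2] op 0.093 gf 0.0 
x [ 0.785 -0.141  0.603] y [-0.172 -0.985 -0.006] z [ 0.595 -0.099 -0.798]
{'fx': 325.19226210127806, 'fy': 325.19226210127806, 'cx': 278.8146389468708, 'cy': 208.67379916607672, 'eye': array([0.436323  , 0.08223017, 0.38609631]), 'rotation': array([-1.85331111,  2.20648195, -0.3940034 ])}
```

View pics/w1.png

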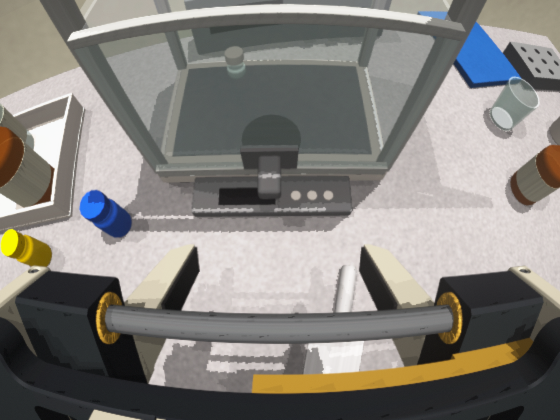

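The wrist picture shows the sash nearly closed, the handle bar at (270,175) on its foot at (270,156), the pan at (271,130) and the spatula at (345,290). Now working out the handle height from the bar's front edge.

Run:
```python
from h import *
im=cv2.imread("pics/w1.png");cv2.imwrite("pics/w1c.png",cv2.resize(im[120:230,200:340],None,fx=5,fy=5,interpolation=2))
O=np.array([.7153,.0447,0]);yaw=-.164;X=np.array([np.cos(yaw),np.sin(yaw),0]);Y=np.array([-np.sin(yaw),np.cos(yaw),0])
def pl(u,v,xb):
    e,d=ray("wrist",u,v);k=(xb-(e-O)@X)/(d@X);p=e+k*d;return round(1e3*(p-O)@Y,1),round(1e3*p[2],1)
for v in (175,180,185,190,195,200):print(v,pl(269,v,-.155))
print("foot top corners",pl(243,146,-.109),pl(298,147,-.109), "sash/pane low",pl(160,168,-.109))
print("pan",(onz("wrist",271,130,.036)-O)@X,(onz("wrist",271,130,.036)-O)@Y)
```

```text
175 (np.float64(0.9), np.float64(143.9))
180 (np.float64(1.2), np.float64(134.1))
185 (np.float64(1.6), np.float64(123.7))
190 (np.float64(2.0), np.float64(112.6))
195 (np.float64(2.4), np.float64(100.7))
200 (np.float64(2.8), np.float64(88.0))
foot top corners (np.float64(27.8), np.float64(117.9)) (np.float64(-26.8), np.float64(114.5)) sash/pane low (np.float64(129.2), np.float64(77.6))
pan -0.033505083695720764 0.002595474462272865
```

View pics/w1c.png

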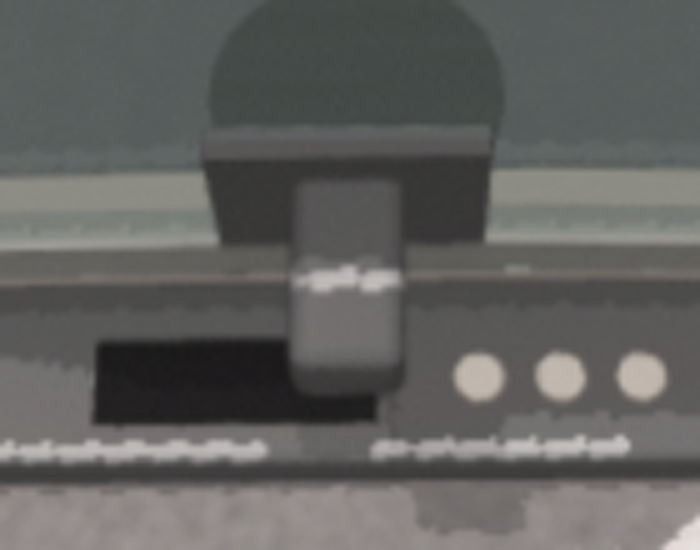

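Run:
```python
from h import *
O=np.array([.7153,.0447,0]);yaw=-.164;X=np.array([np.cos(yaw),np.sin(yaw),0]);Y=np.array([-np.sin(yaw),np.cos(yaw),0])
B=lambda p:np.round(1e3*np.array([(p-O)@X,(p-O)@Y,p[2]]),1)
C=lambda a,b:(200+(a+.5)/5-.5,120+(b+.5)/5-.5)
print("strip front top",B(onz("wrist",*C(348,463),.018)),"bottom",B(onz("wrist",*C(348,480),0)))
for v in (90,100,110):print("pan",B(onz("wrist",*C(356,v),.036)))
print("pan L,R",B(onz("wrist",*C(209,100),.036)),B(onz("wrist",*C(503,100),.036)))
for z in (.082,.09,.1,.112):
  print(z,"barL",B(onz("wrist",*C(290,365),z)),"barR",B(onz("wrist",*C(404,365),z)),"tip",B(onz("wrist",*C(348,370),z))[0],"root",B(onz("wrist",*C(348,180),z))[0],"foot",B(onz("wrist",*C(205,158),z)),B(onz("wrist",*C(491,155),z)))
```

```text
strip front top [-142.3    5.1   18. ] bottom [-140.3    5.7    0. ]
pan [-45.6   2.8  36. ]
pan [-48.8   2.8  36. ]
pan [-51.9   2.8  36. ]
pan L,R [-47.8  41.2  36. ] [-49.1 -35.3  36. ]
0.082 barL [-144.   15.   82.] barR [-144.3   -8.8   82. ] tip -145.3 root -99.7 foot [-93.3  35.   82. ] [-93.6 -28.6  82. ]
0.09 barL [-147.6   14.4   90. ] barR [-147.9   -8.8   90. ] tip -148.8 root -104.4 foot [-98.2  33.8  90. ] [-98.4 -28.1  90. ]
0.1 barL [-152.    13.6  100. ] barR [-152.3   -8.7  100. ] tip -153.2 root -110.2 foot [-104.2   32.4  100. ] [-104.5  -27.4  100. ]
0.112 barL [-157.3   12.7  112. ] barR [-157.5   -8.7  112. ] tip -158.4 root -117.2 foot [-111.5   30.8  112. ] [-111.7  -26.6  112. ]
```

```bash
python3 -c "
from h import *
go((.517,.0805,.1626),(.5764,.0706,.0828))"
```

```text
t9.75 q [ 0.242 -0.892  2.421 -0.285  1.017  2.064] p [0.4597 0.0795 0.2315] F [0.1 0.4 1.4] op 0.093 gf 0.0 
x [ 0.781 -0.141  0.608] y [-0.172 -0.985 -0.008] z [ 0.6   -0.098 -0.794]
(0.517, 0.0805, 0.1626) tool mm [  2.7 -10.3  89. ] len 90
(0.5764, 0.0706, 0.0828) tool mm [ -0.7   0.2 100. ] len 100
```

Emit:
arm_command(increments="0 1 -5 30 0;0 3 -10 60 0;0 3 -10 89 0;0 3 -10 89 0;0 3 -10 89 0")

```text
t: 10.25
tool_pos: [0.5207, 0.0804, 0.1692]
orientation: [2.917, -0.259, 1.003]
force: [0.7, -0.2, -0.1]
opening: 0.0929
gripper_force: 0.0
```

Run:
```python
from h import *
go((.5764,.0706,.0828))
im=robot.read_camera("wrist");cv2.imwrite("pics/w2.png",im)
```

```text
t10.25 q [ 0.201 -0.585  2.371 -0.322  0.752  2.117] p [0.5207 0.0804 0.1692] F [ 0.7 -0.2 -0.1] op 0.0929 gf 0.0 
x [ 0.776 -0.143  0.614] y [-0.173 -0.985 -0.011] z [ 0.606 -0.097 -0.789]
(0.5764, 0.0706, 0.0828) tool mm [ -8.4   1.  103. ] len 103
```

View pics/w2.png

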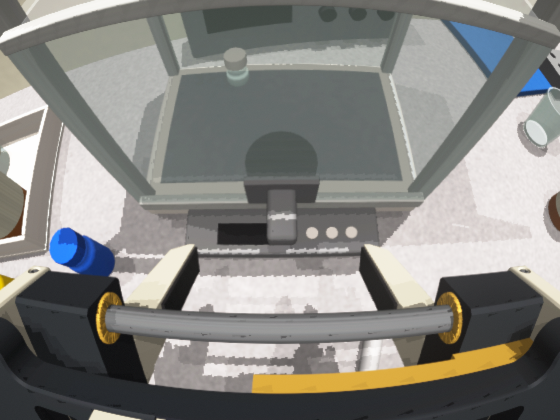

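The handle at (283,225) sits centred between the fingertips (about 197 and 362, mean 280). One check of bar tip depth, then I grip.

Run:
```python
from h import *
O=np.array([.7153,.0447,0]);yaw=-.164;X=np.array([np.cos(yaw),np.sin(yaw),0]);Y=np.array([-np.sin(yaw),np.cos(yaw),0])
B=lambda p:np.round(1e3*np.array([(p-O)@X,(p-O)@Y,p[2]]),1)
for v in(250,255):print("strip",B(onz("wrist",283,v,.018)))
g=cv2.imread("pics/w2.png")[:,:,1].astype(int)
print(g[190:262,284].tolist());print(g[230,255:312].tolist())
for z in(.08,.085,.09):
  print(z,[B(onz("wrist",284,v,z))[:2].tolist() for v in(188,236,240)],B(onz("wrist",267,235,z))[1]-B(onz("wrist",298,235,z))[1])
```

```text
strip [-143.5    0.9   18. ]
strip [-148.5    1.    18. ]
[95, 100, 99, 99, 99, 100, 99, 100, 100, 101, 101, 102, 101, 101, 102, 100, 101, 102, 102, 103, 105, 122, 131, 157, 172, 206, 214, 210, 161, 138, 132, 129, 129, 129, 130, 130, 131, 129, 129, 130, 130, 130, 130, 131, 130, 127, 123, 119, 113, 96, 85, 74, 72, 67, 71, 100, 115, 115, 116, 116, 116, 114, 111, 111, 88, 73, 74, 95, 127, 139, 160, 162]
[31, 29, 29, 30, 28, 30, 31, 30, 29, 30, 31, 46, 85, 107, 117, 124, 130, 120, 126, 132, 133, 132, 132, 133, 131, 131, 131, 130, 130, 130, 129, 130, 130, 129, 128, 128, 127, 126, 120, 113, 103, 86, 89, 97, 102, 102, 103, 103, 102, 102, 107, 141, 192, 206, 207, 205, 206]
0.08 [[-105.2, -0.4], [-147.5, 0.2], [-150.8, 0.3]] 24.9
0.085 [[-107.5, -0.3], [-149.0, 0.3], [-152.2, 0.3]] 24.299999999999997
0.09 [[-109.8, -0.3], [-150.5, 0.3], [-153.7, 0.4]] 23.9
```

Emit:
arm_command(increments="0 -8 3 35 0;0 -8 3 65 0;0 -8 3 90 0;0 -8 3 102 0;0 -8 3 102 0")

```text
t: 10.8
tool_pos: [0.5751, 0.0688, 0.0819]
orientation: [2.918, -0.259, 1.002]
force: [0.7, -0.3, 0.7]
opening: 0.093
gripper_force: 0.0
```

Emit:
arm_command(increments="0.9 0 0 0 0;0.9 0 0 0 0;0.9 0 0 0 0;0.9 0 0 0 0;0.9 0 0 0 0", grip_force=40)

```text
t: 11.3
tool_pos: [0.5738, 0.0691, 0.0807]
orientation: [2.919, -0.258, 1.0]
force: [0.2, 0.9, -0.7]
opening: 0.0574
gripper_force: 0.0
```

Run:
```python
from h import *
st();im=robot.read_camera("wrist");cv2.imwrite("pics/w3.png",im[100:400,80:480])
```

```text
t11.30 q [ 0.142 -0.234  2.302 -0.411  0.471  2.199] p [0.5738 0.0691 0.0807] F [ 0.2  0.9 -0.7] op 0.0574 gf 0.0 
x [ 0.778 -0.142  0.612] y [-0.172 -0.985 -0.011] z [ 0.605 -0.097 -0.79 ]
```

View pics/w3.png

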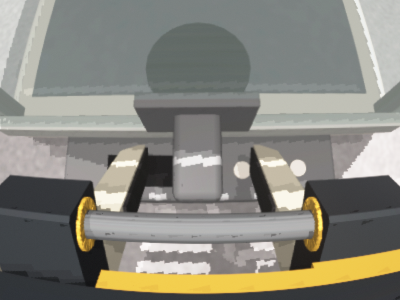

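The fingers straddle the bar and are still closing (57 mm). I'll finish the grip and start the lift.

Emit:
arm_command(increments="0.9 0 0 0 0;0.9 0 0 0 0;0.9 0 0 0 0;0.9 0 0 0 0;0.9 0 0 0 0", grip_force=40)

```text
t: 11.85
tool_pos: [0.5738, 0.0698, 0.08]
orientation: [2.92, -0.257, 1.0]
force: [3.2, 6.8, -3.1]
opening: 0.0239
gripper_force: 40.0
```

Emit:
arm_command(increments="0.9 6 0 -8 0;0.9 12 0 -16 0;0.9 21 0 -28 0;0.9 31 0 -40 0;0.9 31 0 -40 0")

```text
t: 12.35
tool_pos: [0.5738, 0.0698, 0.132]
orientation: [2.921, -0.257, 1.0]
force: [-4.7, 9.3, 2.3]
opening: 0.0239
gripper_force: 40.0
```

```bash
python3 -c "
from h import *
go((.5738,.0691,.305))"
```

```text
t12.35 q [ 0.142 -0.34   2.277 -0.327  0.593  2.103] p [0.5738 0.0698 0.132 ] F [-4.7  9.3  2.3] op 0.0239 gf 40.0 
x [ 0.778 -0.142  0.612] y [-0.171 -0.985 -0.012] z [ 0.605 -0.095 -0.791]
(0.5738, 0.0691, 0.305) tool mm [ 106.    -1.5 -136.8] len 173
```

Emit:
arm_command(increments="0.9 12 0 -16 0;0.9 27 0 -36 0;0.9 43 -1 -55 0;0.9 58 -1 -75 0;0.9 67 -1 -87 0")

```text
t: 12.85
tool_pos: [0.5735, 0.0698, 0.241]
orientation: [2.922, -0.257, 1.0]
force: [18.3, 9.2, -12.4]
opening: 0.0236
gripper_force: 40.0
```

Emit:
arm_command(increments="0.9 12 0 -16 0;0.9 25 0 -32 0;0.9 33 0 -43 0;0.9 38 0 -49 0;0.9 38 0 -49 0")

```text
t: 13.35
tool_pos: [0.5735, 0.0698, 0.3031]
orientation: [2.922, -0.257, 1.001]
force: [-1.5, 13.0, 2.7]
opening: 0.0237
gripper_force: 40.0
```

Run:
```python
from h import *
st();m=robot.camera_model("wrist")
cv2.imwrite("pics/s2.png",robot.read_camera("scene"));cv2.imwrite("pics/t2.png",robot.read_camera("top"))
a=cv2.imread("pics/top0.png")
hs=cv2.cvtColor(a,cv2.COLOR_BGR2HSV)
for nm,lo,hi in(("yellow",(22,120,80),(35,255,255)),("blue",(110,150,60),(128,255,255)),("amber",(3,120,40),(18,255,200))):
    k=cv2.inRange(hs,lo,hi);n,l,s,c=cv2.connectedComponentsWithStats(k)
    for i in range(1,n):
        if s[i,4]>30 and c[i,1]>195: print(nm,c[i].round(1),s[i,4],np.round(onz("top",*c[i],.05),3))
for v in [(143,240)]:pass
k=cv2.inRange(hs[225:255,125:160],(0,0,170),(180,60,255));n,l,s,c=cv2.connectedComponentsWithStats(k);print([(c[i]+[125,225],s[i,4],onz("top",*(c[i]+[125,225]),.078)) for i in range(1,n)])
```

```text
t13.35 q [ 0.14  -0.518  2.081 -0.218  0.953  1.955] p [0.5735 0.0698 0.3031] F [-1.5 13.   2.7] op 0.0237 gf 40.0 
x [ 0.778 -0.142  0.612] y [-0.17  -0.985 -0.014] z [ 0.605 -0.093 -0.791]
yellow [120.6 218.1] 192 [0.566 0.415 0.05 ]
yellow [105.6 254.9] 202 [0.462 0.454 0.05 ]
yellow [126.2 286. ] 205 [0.375 0.392 0.05 ]
blue [169.5 207.6] 171 [0.595 0.276 0.05 ]
amber [383.3 222.9] 258 [ 0.546 -0.337  0.05 ]
amber [147.7 240.4] 55 [0.502 0.336 0.05 ]
[(array([137.54883721, 236.86511628]), np.int32(215), array([0.51037881, 0.35596054, 0.078     ])), (array([148., 226.]), np.int32(1), array([0.54043133, 0.32781636, 0.078     ])), (array([126.61538462, 230.        ]), np.int32(13), array([0.52978488, 0.38703865, 0.078     ])), (array([155.6, 227.8]), np.int32(5), array([0.53520409, 0.30648125, 0.078     ])), (array([147.5, 230. ]), np.int32(2), array([0.52925962, 0.32887551, 0.078     ])), (array([152.33333333, 232.66666667]), np.int32(6), array([0.52169676, 0.31519988, 0.078     ])), (array([156.58333333, 232.08333333]), np.int32(12), array([0.52321647, 0.30341433, 0.078     ])), (array([125., 244.]), np.int32(1), array([0.49089819, 0.39010463, 0.078     ])), (array([131.6122449 , 248.04081633]), np.int32(49), array([0.47955583, 0.37138138, 0.078     ])), (array([144.81818182, 249.90909091]), np.int32(11), array([0.47406248, 0.33464388, 0.078     ])), (array([153.5, 250.5]), np.int32(4), array([0.47221141, 0.31055989, 0.078     ])), (array([125., 252.]), np.int32(1), array([0.4688016 , 0.38929175, 0.078     ])), (array([149.5, 252. ]), np.int32(2), array([0.46817771, 0.321512  , 0.078     ])), (array([158.5, 253. ]), np.int32(6), array([0.46519341, 0.29653333, 0.078     ])), (array([129. , 253.5]), np.int32(2), array([0.46456842, 0.37808048, 0.078     ]))]
```

View pics/s2.png

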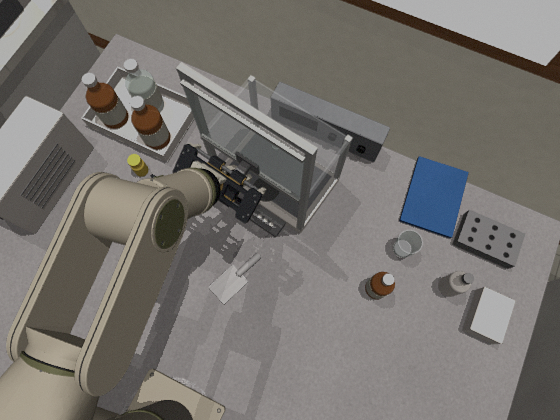

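Emit:
arm_command(increments="0 0 0 0 0;0 0 0 0 0;0 0 0 0 0;0 0 0 0 0;0 0 0 0 0")

```text
t: 13.95
tool_pos: [0.5733, 0.0674, 0.3024]
orientation: [2.919, -0.258, 0.998]
force: [-0.3, -0.2, -0.9]
opening: 0.0591
gripper_force: 0.0
```

Emit:
arm_command(increments="0 0 0 -20 0;0 0 0 -50 0;0 0 0 -80 0;0 0 0 -110 0;0 0 0 -110 0")

```text
t: 14.45
tool_pos: [0.5069, 0.0788, 0.3952]
orientation: [2.917, -0.258, 1.011]
force: [0.7, 0.0, 1.0]
opening: 0.0924
gripper_force: 0.0
```

```bash
python3 -c "
from h import *
go((.44,.30,.30),(.42,.363,.19))"
```

```text
t14.45 q [ 0.203 -0.719  2.041 -0.235  1.195  1.966] p [0.5069 0.0788 0.3952] F [0.7 0.  1. ] op 0.0924 gf 0.0 
x [ 0.773 -0.143  0.618] y [-0.171 -0.985 -0.013] z [ 0.61  -0.095 -0.786]
(0.44, 0.3, 0.3) tool mm [-142.1 -205.2   12.9] len 250
(0.42, 0.363, 0.19) tool mm [-92.4 -57.2  68.3] len 128
```

Emit:
arm_command(increments="0 -24 -34 2 0;0 -48 -68 4 0;0 -72 -102 6 0;0 -96 -136 8 0;0 -120 -170 10 0")

```text
t: 14.95
tool_pos: [0.4481, 0.2632, 0.3081]
orientation: [2.919, -0.257, 0.998]
force: [0.6, 0.2, -0.2]
opening: 0.093
gripper_force: 0.0
```

Emit:
arm_command(increments="0 -22 -35 3 0;0 -50 -50 25 0;0 -80 -70 48 0;0 -114 -92 71 0;0 -114 -92 71 0")

```text
t: 15.45
tool_pos: [0.4538, 0.3071, 0.2181]
orientation: [2.977, -0.175, 0.924]
force: [0.1, -0.1, -0.2]
opening: 0.093
gripper_force: 0.0
```

Run:
```python
from h import *
st();m=robot.camera_model("wrist");print(m["eye"])
im=robot.read_camera("wrist");cv2.imwrite("pics/w4.png",im)
```

```text
t15.45 q [ 0.782 -0.342  2.088 -0.525  1.046  2.657] p [0.4538 0.3071 0.2181] F [ 0.1 -0.1 -0.2] op 0.093 gf 0.0 
x [ 0.818 -0.101  0.566] y [-0.113 -0.994 -0.014] z [ 0.564 -0.052 -0.824]
[0.43961064 0.30669407 0.37934603]
```

View pics/w4.png

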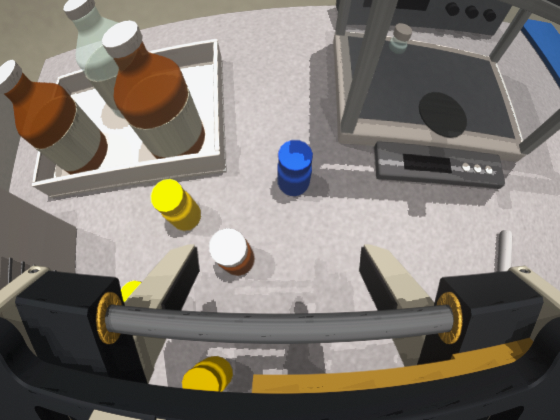

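The sample, amber with a white cap at (229,248), is alone between the yellow jars (172,195), (130,292), (208,375) and the blue one (295,165). q6 is at its limit, so I make the equivalent half turn.

Run:
```python
from h import *
im=cv2.imread("pics/w4.png");hs=cv2.cvtColor(im,cv2.COLOR_BGR2HSV)
k=cv2.inRange(hs[220:290,200:265],(0,0,190),(180,40,255));n,l,s,c=cv2.connectedComponentsWithStats(k)
i=1+np.argmax(s[1:,4]);print(c[i]+[200,220],s[i]);print(onz("wrist",*(c[i]+[200,220]),.078),onz("wrist",229,248,.078))
ka=cv2.inRange(hs[220:290,200:265],(3,100,30),(18,255,255));p=cv2.findNonZero(ka);print(cv2.boundingRect(p))
for nm,(u,v) in {"y1":(167,193),"y2":(133,290)}.items():print(nm,onz("wrist",u,v,.075))
print("pan",onz("wrist",442,114,.036))
```

```text
[229.74217189 251.31112592] [   0    0   65   70 3002]
[0.49951305 0.35051498 0.078     ] [0.50277763 0.35097581 0.078     ]
(19, 23, 35, 32)
y1 [0.5678911  0.41362726 0.075     ]
y2 [0.46956416 0.45341537 0.075     ]
pan [0.66028838 0.05837006 0.036     ]
```

Emit:
arm_command(increments="0 0 0 -10 -0.14;0 0 0 -10 -0.28;0 0 0 -10 -0.42;0 0 0 -10 -0.56;0 0 0 -10 -0.7")

```text
t: 16.0
tool_pos: [0.4491, 0.3084, 0.2306]
orientation: [2.684, 0.811, 0.813]
force: [-0.9, 0.6, 0.4]
opening: 0.093
gripper_force: 0.0
```

Emit:
arm_command(increments="0 0 0 0 -0.14;0 0 0 0 -0.28;0 0 0 0 -0.42;0 0 0 0 -0.56;0 0 0 0 -0.7")

```text
t: 16.5
tool_pos: [0.4491, 0.3084, 0.2306]
orientation: [2.136, 1.601, 0.621]
force: [0.1, 0.5, 0.3]
opening: 0.0927
gripper_force: 0.0
```

Emit:
arm_command(increments="0 0 0 0 -0.14;0 0 0 0 -0.28;0 0 0 0 -0.42;0 0 0 0 -0.56;0 0 0 0 -0.7")

```text
t: 17.0
tool_pos: [0.4491, 0.3084, 0.2306]
orientation: [1.409, 2.163, 0.38]
force: [-0.4, 0.0, -0.3]
opening: 0.0928
gripper_force: 0.0
```

Emit:
arm_command(increments="0 0 0 0 -0.14;0 0 0 0 -0.28;0 0 0 0 -0.42;0 0 0 0 -0.56;0 0 0 0 -0.7")

```text
t: 17.5
tool_pos: [0.4491, 0.3084, 0.2306]
orientation: [0.573, 2.474, 0.111]
force: [-0.2, 0.5, -0.4]
opening: 0.0926
gripper_force: 0.0
```

Emit:
arm_command(increments="0 0 0 0 -0.14;0 0 0 0 -0.28;0 0 0 0 -0.34;0 0 0 0 -0.34")

```text
t: 17.9
tool_pos: [0.449, 0.3084, 0.2306]
orientation: [0.152, 2.532, -0.022]
force: [-0.4, 0.1, 0.7]
opening: 0.0931
gripper_force: 0.0
```

```bash
python3 -c "
from h import *
st();print(robot.camera_model('wrist')['eye'])"
```

```text
t17.90 q [ 0.793 -0.363  2.082 -0.524  1.07  -0.485] p [0.449  0.3084 0.2306] F [-0.4  0.1  0.7] op 0.0931 gf 0.0 
x [-0.816  0.104 -0.569] y [0.114 0.993 0.019] z [ 0.567 -0.05  -0.822]
[0.30450712 0.32395017 0.3013174 ]
```

```bash
python3 -c "
from h import *
go((.443,.355,.145),(.4996,.3503,.0629))"
```

```text
t17.90 q [ 0.793 -0.363  2.082 -0.524  1.07  -0.485] p [0.449  0.3084 0.2306] F [-0.4  0.1  0.7] op 0.0931 gf 0.0 
x [-0.816  0.104 -0.569] y [0.114 0.993 0.019] z [ 0.567 -0.05  -0.822]
(0.443, 0.355, 0.145) tool mm [58.5 44.  64.6] len 98
(0.4996, 0.3503, 0.0629) tool mm [ 0.   0.3 99.8] len 100
```

Emit:
arm_command(increments="0 19 20 18 0;0 38 44 40 0;0 58 44 65 0;0 58 44 65 0;0 58 44 65 0")

```text
t: 18.4
tool_pos: [0.4432, 0.3544, 0.1444]
orientation: [0.153, 2.533, -0.024]
force: [-0.0, -0.4, 1.0]
opening: 0.0934
gripper_force: 0.0
```

Run:
```python
from h import *
go((.4996,.3503,.0629));print(robot.camera_model("wrist")["eye"])
cv2.imwrite("pics/w5.png",robot.read_camera("wrist"))
```

```text
t18.40 q [ 0.876 -0.153  2.075 -0.615  0.944 -0.274] p [0.4432 0.3544 0.1444] F [-0.  -0.4  1. ] op 0.0934 gf 0.0 
x [-0.816  0.105 -0.568] y [0.115 0.993 0.017] z [ 0.566 -0.051 -0.823]
(0.4996, 0.3503, 0.0629) tool mm [-0.2  1.  99.2] len 99
[0.29876219 0.37024831 0.21532011]
```

View pics/w5.png

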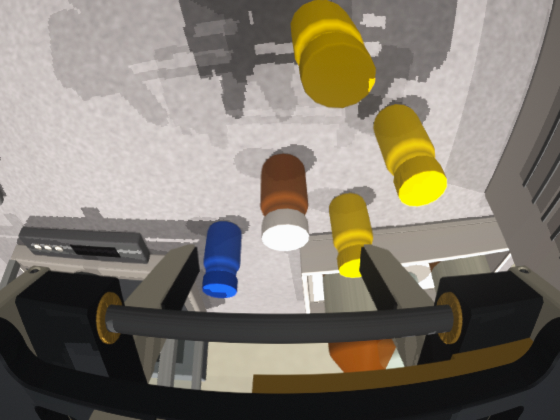

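The sample is at (285,200), between fingers (centre about 280), and clear of the jars at (350,235) and (410,155). I go in at grasp height 50 mm.

Emit:
arm_command(increments="0 4 1 35 0;0 4 1 65 0;0 4 1 90 0;0 4 1 106 0;0 4 1 106 0")

```text
t: 18.95
tool_pos: [0.5015, 0.3503, 0.0556]
orientation: [0.156, 2.531, -0.022]
force: [0.5, -0.1, 0.2]
opening: 0.0935
gripper_force: 0.0
```

Emit:
arm_command(increments="0.8 0 0 0 0;0.8 0 0 0 0;0.8 0 0 0 0;0.8 0 0 0 0;0.8 0 0 0 0", grip_force=15)

```text
t: 19.45
tool_pos: [0.5002, 0.3514, 0.0556]
orientation: [0.152, 2.532, -0.021]
force: [0.3, -0.4, -0.6]
opening: 0.0576
gripper_force: 0.0
```

Emit:
arm_command(increments="0.8 0 0 0 0;0.8 0 0 0 0;0.8 0 0 0 0;0.8 0 0 0 0")

```text
t: 19.85
tool_pos: [0.5003, 0.3513, 0.0552]
orientation: [0.153, 2.532, -0.021]
force: [0.6, 1.2, 1.8]
opening: 0.0392
gripper_force: 15.0
```

Run:
```python
from h import *
s,M=st();print(np.array(s["tool_pos"])+.006*M[:,2])
im=robot.read_camera("wrist");cv2.imwrite("pics/w6.png",im)
```

```text
t19.85 q [ 0.779  0.088  2.03  -0.704  0.734 -0.206] p [0.5003 0.3513 0.0552] F [0.6 1.2 1.8] op 0.0392 gf 15.0 
x [-0.816  0.105 -0.569] y [0.114 0.993 0.019] z [ 0.567 -0.049 -0.822]
[0.50374988 0.35098225 0.05029257]
```

The grip is good (39 mm, 15 N). The 34° tilt left is tight under the raised handle, so I'll set the bottle down in free space to re-tilt and regrip lower.

```bash
python3 -c "
from h import *
go((.5003,.3513,.0852),(.497,.19,.0852),(.497,.19,.0557))"
```

```text
t19.90 q [ 0.779  0.088  2.03  -0.704  0.734 -0.206] p [0.5003 0.3513 0.0552] F [0.8 1.3 1.6] op 0.0389 gf 15.0 
x [-0.816  0.105 -0.569] y [0.114 0.993 0.019] z [ 0.567 -0.05  -0.822]
(0.5003, 0.3513, 0.0852) tool mm [-17.    0.6 -24.7] len 30
(0.497, 0.19, 0.0852) tool mm [ -14.2 -160.6    6.1] len 161
(0.497, 0.19, 0.0557) tool mm [16.8 -0.6 24.3] len 30
```

Emit:
arm_command(increments="0.8 -6 0 -8 0;0.8 -12 0 -17 0;0.8 -17 0 -25 0;0.8 -17 0 -25 0", grip_force=20)

```text
t: 20.3
tool_pos: [0.5009, 0.3514, 0.0879]
orientation: [0.154, 2.53, -0.019]
force: [-0.1, 1.2, -1.0]
opening: 0.0393
gripper_force: 20.0
```

Emit:
arm_command(increments="0.8 -2 -25 1 0;0.8 -5 -60 2 0;0.8 -9 -100 4 0;0.8 -12 -135 5 0;0.8 -14 -160 6 0")

```text
t: 20.8
tool_pos: [0.4958, 0.1878, 0.0849]
orientation: [0.153, 2.532, -0.023]
force: [0.1, -0.5, -1.4]
opening: 0.0392
gripper_force: 20.0
```

Emit:
arm_command(increments="0.8 0 0 0 0;0.8 0 0 0 0;0.8 6 0 9 0;0.8 11 0 16 0;0.8 14 0 21 0")

```text
t: 21.3
tool_pos: [0.496, 0.1907, 0.0582]
orientation: [0.151, 2.534, -0.023]
force: [0.4, -0.4, -2.3]
opening: 0.0392
gripper_force: 20.0
```

```bash
python3 -c "
from h import *
st()"
```

```text
t21.30 q [ 0.47  -0.251  2.339 -0.561  0.6   -0.586] p [0.496  0.1907 0.0582] F [ 0.4 -0.4 -2.3] op 0.0392 gf 20.0 
x [-0.817  0.103 -0.567] y [0.113 0.993 0.017] z [ 0.565 -0.05  -0.824]
```

Emit:
arm_command(increments="0.8 1 0 1 0;0.8 2 0 3 0;0.8 2 0 3 0")

```text
t: 21.6
tool_pos: [0.4969, 0.1904, 0.0561]
orientation: [0.152, 2.533, -0.022]
force: [0.1, -0.1, -1.6]
opening: 0.0395
gripper_force: 20.0
```

Emit:
arm_command(increments="0 0 0 0 0;0 0 0 0 0;0 0 0 0 0;0 0 0 0 0;0 0 0 0 0")

```text
t: 22.1
tool_pos: [0.4971, 0.1903, 0.0568]
orientation: [0.153, 2.532, -0.022]
force: [-0.2, 0.7, -0.7]
opening: 0.0748
gripper_force: 0.0
```

Emit:
arm_command(increments="0 0 0 0 0;0 0 0 0 0;0 0 0 -20 0;0 0 0 -60 0;0 0 0 -100 0")

```text
t: 22.6
tool_pos: [0.4389, 0.1947, 0.1384]
orientation: [0.153, 2.535, -0.024]
force: [0.8, 0.5, 1.3]
opening: 0.0926
gripper_force: 0.0
```

Run:
```python
from h import *
go((.45,.10,.62),(.80,-.13,.61))
im=robot.read_camera("top");cv2.imwrite("pics/t3.png",im)
```

```text
t22.60 q [ 0.565 -0.587  2.408 -0.466  0.877 -0.665] p [0.4389 0.1947 0.1384] F [0.8 0.5 1.3] op 0.0926 gf 0.0 
x [-0.818  0.104 -0.566] y [0.115 0.993 0.017] z [ 0.564 -0.051 -0.824]
(0.45, 0.1, 0.62) tool mm [-291.7  -84.5 -385.8] len 491
(0.8, -0.13, 0.61) tool mm [-304.5 -188.3  217.5] len 419
```

Emit:
arm_command(increments="0 -28 -8 -38 0;0 -57 -16 -75 0;0 -86 -24 -113 0;0 -114 -32 -150 0;0 -143 -40 -188 0")

```text
t: 23.15
tool_pos: [0.4455, 0.1495, 0.3759]
orientation: [0.152, 2.531, -0.021]
force: [1.2, 0.2, 0.4]
opening: 0.0931
gripper_force: 0.0
```

Emit:
arm_command(increments="0 -28 -8 -38 0;0 -57 -16 -75 0;0 -86 -24 -113 0;0 -114 -32 -150 0;0 -143 -40 -188 0")

```text
t: 23.65
tool_pos: [0.4513, 0.1042, 0.611]
orientation: [0.153, 2.532, -0.022]
force: [0.6, -0.0, 0.4]
opening: 0.0932
gripper_force: 0.0
```

Run:
```python
from h import *
go((.80,-.22,.62))
```

```text
t23.65 q [ 0.267 -0.598  1.536 -0.199  1.627 -1.254] p [0.4513 0.1042 0.611 ] F [ 0.6 -0.   0.4] op 0.0932 gf 0.0 
x [-0.816  0.105 -0.569] y [0.114 0.993 0.019] z [ 0.567 -0.05  -0.822]
(0.8, -0.22, 0.62) tool mm [-323.5 -282.   206.5] len 476
```

Emit:
arm_command(increments="0 -32 -28 20 0;0 -65 -56 41 0;0 -97 -84 62 0;0 -130 -113 83 0;0 -162 -141 103 0")

```text
t: 24.15
tool_pos: [0.6272, -0.0596, 0.6137]
orientation: [0.154, 2.532, -0.022]
force: [0.9, 0.9, 0.6]
opening: 0.0932
gripper_force: 0.0
```

Emit:
arm_command(increments="0 -32 -28 20 0;0 -65 -56 41 0;0 -97 -84 62 0;0 -130 -113 83 0;0 -162 -141 103 0")

```text
t: 24.65
tool_pos: [0.8015, -0.2214, 0.618]
orientation: [0.153, 2.532, -0.022]
force: [1.2, -0.6, 1.3]
opening: 0.0928
gripper_force: 0.0
```

Run:
```python
from h import *
st()
```

```text
t24.65 q [-0.407  0.371  0.632  0.179  1.558 -1.805] p [ 0.8015 -0.2214  0.618 ] F [ 1.2 -0.6  1.3] op 0.0928 gf 0.0 
x [-0.816  0.105 -0.568] y [0.115 0.993 0.019] z [ 0.566 -0.05  -0.823]
```

Emit:
arm_command(increments="0 -35 -10 20 0;0 -65 -20 40 0")

```text
t: 24.85
tool_pos: [0.8555, -0.2425, 0.6223]
orientation: [0.155, 2.534, -0.021]
force: [1.2, -1.1, 0.6]
opening: 0.0933
gripper_force: 0.0
```

Emit:
arm_command(increments="0 -40 -8 6 0")

```text
t: 24.95
tool_pos: [0.8734, -0.2483, 0.627]
orientation: [0.154, 2.516, -0.026]
force: [1.2, -0.5, 1.1]
opening: 0.093
gripper_force: 0.0
```

Emit:
arm_command(increments="0 -40 -8 6 0")

```text
t: 25.05
tool_pos: [0.8886, -0.2536, 0.6206]
orientation: [0.156, 2.494, -0.03]
force: [-0.5, 0.5, 0.7]
opening: 0.0931
gripper_force: 0.0
```

Emit:
arm_command(increments="0 -40 -8 6 0")

```text
t: 25.15
tool_pos: [0.9006, -0.2582, 0.6232]
orientation: [0.155, 2.462, -0.039]
force: [0.5, 0.4, 0.2]
opening: 0.0931
gripper_force: 0.0
```

Emit:
arm_command(increments="0 -40 -8 6 0")

```text
t: 25.25
tool_pos: [0.9108, -0.2622, 0.6296]
orientation: [0.154, 2.427, -0.049]
force: [-0.1, -0.0, -0.1]
opening: 0.093
gripper_force: 0.0
```

Run:
```python
from h import *
st()
```

```text
t25.25 q [-0.403  0.811  0.027  0.185  1.613 -1.772] p [ 0.9108 -0.2622  0.6296] F [-0.1 -0.  -0.1] op 0.093 gf 0.0 
x [-0.752  0.098 -0.652] y [0.124 0.992 0.006] z [ 0.648 -0.077 -0.758]
```

Run:
```python
from h import *
go((.47,.12,.62),(.497,.19,.20))
im=cv2.imread("pics/t3.png");hs=cv2.cvtColor(im,cv2.COLOR_BGR2HSV)
for z in(.078,):
    u=proj("top",(.5,.19,z));print(u)
u,v=map(int,u)
k=cv2.inRange(hs,(0,0,170),(180,60,255))
cv2.imwrite("pics/t3c.png",cv2.resize(im[150:330,100:340],None,fx=3,fy=3,interpolation=2))
```

```text
t25.25 q [-0.403  0.811  0.027  0.185  1.613 -1.772] p [ 0.9108 -0.2622  0.6296] F [-0.1 -0.  -0.1] op 0.093 gf 0.0 
x [-0.752  0.098 -0.652] y [0.124 0.992 0.006] z [ 0.648 -0.077 -0.758]
(0.47, 0.12, 0.62) tool mm [ 375.2  324.3 -307.5] len 584
(0.497, 0.19, 0.2) tool mm [260.5  70.3 330.5] len 427
(np.float64(197.18803529513963), np.float64(240.0576091653657))
```

View pics/t3c.png

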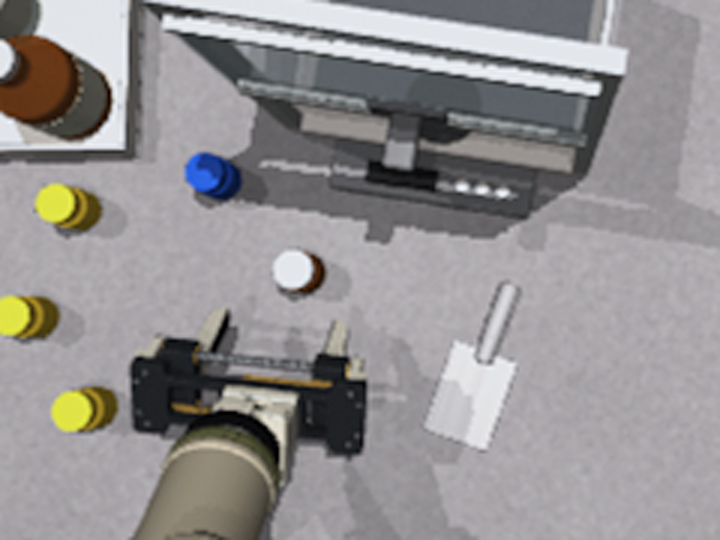

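The picture shows the sample standing upright at (294,270) in the crop, where I put it, with the sash up and the handle raised. I have now viewed 12 pictures, over the 10 allowed, so I won't view any more and will work from numbers only.

Emit:
arm_command(increments="0 31 27 -26 0;0 63 54 -51 0;0 94 81 -77 0;0 125 108 -102 0;0 156 135 -128 0")

```text
t: 25.75
tool_pos: [0.7712, -0.142, 0.6292]
orientation: [0.154, 2.425, -0.05]
force: [-0.6, 0.4, 1.2]
opening: 0.0934
gripper_force: 0.0
```

Emit:
arm_command(increments="0 31 27 -26 0;0 63 54 -51 0;0 94 81 -77 0;0 125 108 -102 0;0 156 135 -128 0")

```text
t: 26.25
tool_pos: [0.5876, 0.0169, 0.6258]
orientation: [0.154, 2.424, -0.049]
force: [0.8, 1.7, 0.6]
opening: 0.093
gripper_force: 0.0
```

Emit:
arm_command(increments="0 31 27 -26 0;0 63 54 -51 0;0 63 54 -51 0")

```text
t: 26.55
tool_pos: [0.5121, 0.0836, 0.6266]
orientation: [0.146, 2.42, -0.043]
force: [1.4, 0.3, 1.2]
opening: 0.0929
gripper_force: 0.0
```

Run:
```python
from h import *
go((.49,.19,.20))
```

```text
t26.55 q [ 0.197 -0.555  1.529 -0.199  1.476 -1.306] p [0.5121 0.0836 0.6266] F [1.4 0.3 1.2] op 0.0929 gf 0.0 
x [-0.748  0.094 -0.657] y [0.117 0.993 0.009] z [ 0.654 -0.071 -0.753]
(0.49, 0.19, 0.2) tool mm [307.   99.3 299.5] len 440
```

Emit:
arm_command(increments="0 31 10 30 0;0 61 20 60 0;0 92 30 90 0;0 123 40 120 0;0 153 50 150 0")

```text
t: 27.05
tool_pos: [0.5042, 0.1329, 0.4083]
orientation: [0.153, 2.425, -0.048]
force: [0.0, 0.5, -0.3]
opening: 0.0928
gripper_force: 0.0
```

Emit:
arm_command(increments="0 31 10 30 0;0 61 20 60 0;0 92 30 90 0;0 123 40 120 0;0 153 50 150 0")

```text
t: 27.55
tool_pos: [0.4922, 0.1861, 0.1954]
orientation: [0.153, 2.425, -0.046]
force: [0.4, 0.3, 0.6]
opening: 0.0928
gripper_force: 0.0
```

Run:
```python
from h import *
st()
im=robot.read_camera("wrist");hs=cv2.cvtColor(im,cv2.COLOR_BGR2HSV)
k=cv2.inRange(hs,(3,110,30),(17,255,255));n,l,s,c=cv2.connectedComponentsWithStats(k)
for i in range(1,n):
    if s[i,4]>150: print(s[i],c[i].round(),onz("wrist",*c[i],.025))
cv2.imwrite("pics/w7.png",im)
im=robot.read_camera("top");hs=cv2.cvtColor(im,cv2.COLOR_BGR2HSV)[225:255,180:215]
print(hs[...,2][15].tolist())
```

```text
t27.55 q [ 0.526 -0.56   2.328 -0.548  0.848 -0.662] p [0.4922 0.1861 0.1954] F [0.4 0.3 0.6] op 0.0928 gf 0.0 
x [-0.751  0.098 -0.653] y [0.123 0.992 0.008] z [ 0.649 -0.075 -0.757]
[ 262   53   49   54 1896] [285.  78.] [0.48293842 0.19141708 0.025     ]
[527 179  21  17 167] [534. 185.] [0.65204268 0.51561432 0.025     ]
[ 463  224   64   51 2515] [495. 250.] [0.85701645 0.54904633 0.025     ]
[548 228  12  36 289] [555. 244.] [0.87695558 0.72777512 0.025     ]
[ 327  348   76   24 1223] [363. 359.] [2.42922759 0.47056971 0.025     ]
[ 155  353  137   19 1965] [225. 363.] [ 2.40660637 -0.39836159  0.025     ]
[157, 158, 165, 166, 163, 159, 159, 170, 175, 170, 168, 217, 238, 236, 235, 235, 235, 235, 235, 235, 235, 236, 240, 218, 119, 79, 68, 35, 91, 144, 140, 149, 189, 200, 198]
```

Run:
```python
from h import *
go((.4966,.191,.0405))
```

```text
t27.65 q [ 0.527 -0.555  2.333 -0.546  0.851 -0.663] p [0.4889 0.1846 0.1885] F [-1.   0.6 -0.5] op 0.0931 gf 0.0 
x [-0.758  0.094 -0.645] y [0.123 0.992 0.   ] z [ 0.64  -0.079 -0.764]
(0.4966, 0.191, 0.0405) tool mm [ 90.2   7.3 117.5] len 148
```

Emit:
arm_command(increments="0 18 3 24 0;0 36 6 47 0;0 54 7 70 0;0 72 7 94 0;0 72 7 94 0")

```text
t: 28.15
tool_pos: [0.499, 0.191, 0.0762]
orientation: [0.153, 2.431, -0.053]
force: [-0.7, -0.7, -0.8]
opening: 0.093
gripper_force: 0.0
```

Run:
```python
from h import *
go((.4966,.191,.0405))
```

```text
t28.15 q [ 0.53  -0.288  2.377 -0.771  0.601 -0.365] p [0.499  0.191  0.0762] F [-0.7 -0.7 -0.8] op 0.093 gf 0.0 
x [-0.755  0.096 -0.649] y [0.125 0.992 0.002] z [ 0.644 -0.079 -0.761]
(0.4966, 0.191, 0.0405) tool mm [24.9 -0.3 25.6] len 36
```

Emit:
arm_command(increments="0 12 0 12 0;0 25 0 26 0;0 25 0 26 0")

```text
t: 28.45
tool_pos: [0.4988, 0.1926, 0.0437]
orientation: [0.154, 2.427, -0.05]
force: [0.2, -0.4, -0.1]
opening: 0.0931
gripper_force: 0.0
```

Emit:
arm_command(increments="0.8 0 0 0 0;0.8 0 0 0 0;0.8 0 0 0 0;0.8 0 0 0 0;0.8 0 0 0 0", grip_force=15)

```text
t: 28.95
tool_pos: [0.4989, 0.1934, 0.0438]
orientation: [0.154, 2.426, -0.048]
force: [-0.6, -0.1, 0.5]
opening: 0.058
gripper_force: 0.0
```

Emit:
arm_command(increments="0.8 0 0 0 0;0.8 0 0 0 0;0.8 0 0 0 0;0.8 0 0 0 0")

```text
t: 29.35
tool_pos: [0.4985, 0.1931, 0.0431]
orientation: [0.154, 2.427, -0.049]
force: [-1.5, -0.7, 0.5]
opening: 0.0396
gripper_force: 15.0
```

Run:
```python
from h import *
s,M=st();print(np.array(s["tool_pos"])+.006*M[:,2])
```

```text
t29.35 q [ 0.536 -0.195  2.381 -0.891  0.535 -0.219] p [0.4985 0.1931 0.0431] F [-1.5 -0.7  0.5] op 0.0396 gf 15.0 
x [-0.752  0.098 -0.652] y [0.124 0.992 0.006] z [ 0.647 -0.077 -0.758]
[0.50242255 0.19264665 0.03859006]
```

Run:
```python
from h import *
go((.4985,.193,.095),(.525,.08,.095),(.59,.0675,.095),(.657,.0563,.095),(.657,.0563,.0801))
```

```text
t29.35 q [ 0.536 -0.195  2.381 -0.891  0.535 -0.219] p [0.4985 0.1931 0.0431] F [-1.5 -0.7  0.5] op 0.0396 gf 15.0 
x [-0.752  0.098 -0.652] y [0.124 0.992 0.006] z [ 0.647 -0.077 -0.758]
(0.4985, 0.193, 0.095) tool mm [-33.8   0.2 -39.3] len 52
(0.525, 0.08, 0.095) tool mm [ -31.  -108.8   25.8] len 116
(0.59, 0.0675, 0.095) tool mm [-50.1  -4.3  43. ] len 66
(0.657, 0.0563, 0.095) tool mm [-51.5  -2.8  44.2] len 68
(0.657, 0.0563, 0.0801) tool mm [ 9.7 -0.1 11.3] len 15
```

Emit:
arm_command(increments="0.8 -6 0 -7 0;0.8 -15 0 -18 0;0.8 -26 0 -30 0;0.8 -34 0 -39 0;0.8 -34 0 -39 0", grip_force=20)

```text
t: 29.85
tool_pos: [0.4998, 0.1935, 0.0968]
orientation: [0.155, 2.425, -0.047]
force: [0.6, -0.0, -0.6]
opening: 0.0391
gripper_force: 20.0
```

Emit:
arm_command(increments="0.8 -5 -18 4 0;0.8 -13 -45 11 0;0.8 -22 -75 18 0;0.8 -29 -100 24 0;0.8 -31 -109 26 0")

```text
t: 30.35
tool_pos: [0.525, 0.0773, 0.0935]
orientation: [0.157, 2.428, -0.051]
force: [0.4, 0.1, -1.8]
opening: 0.0393
gripper_force: 20.0
```

Run:
```python
from h import *
go((.59,.0675,.095),(.657,.0563,.095))
```

```text
t30.35 q [ 0.177 -0.468  2.468 -0.417  0.491 -0.962] p [0.525  0.0773 0.0935] F [ 0.4  0.1 -1.8] op 0.0393 gf 20.0 
x [-0.753  0.099 -0.651] y [0.127 0.992 0.005] z [ 0.646 -0.079 -0.759]
(0.59, 0.0675, 0.095) tool mm [-50.9  -1.5  41.6] len 66
(0.657, 0.0563, 0.095) tool mm [-51.5  -2.6  44.2] len 68
```

Emit:
arm_command(increments="0.8 -10 0 8 0;0.8 -25 -1 20 0;0.8 -40 -1 32 0;0.8 -51 -1 42 0;0.8 -51 -1 42 0")

```text
t: 30.85
tool_pos: [0.5915, 0.07, 0.0953]
orientation: [0.155, 2.428, -0.05]
force: [-0.3, 0.4, -1.0]
opening: 0.0396
gripper_force: 20.0
```

Run:
```python
from h import *
go((.657,.0563,.095))
# pan re-measure from stored clean wrist view w2 not possible (pose gone); sash check from top
```

```text
t30.85 q [ 0.125 -0.238  2.297 -0.398  0.417 -1.009] p [0.5915 0.07   0.0953] F [-0.3  0.4 -1. ] op 0.0396 gf 20.0 
x [-0.753  0.099 -0.651] y [0.125 0.992 0.006] z [ 0.647 -0.077 -0.759]
(0.657, 0.0563, 0.095) tool mm [-50.5  -5.4  43.6] len 67
```

Emit:
arm_command(increments="0.8 -10 -1 8 0;0.8 -20 -3 17 0;0.8 -30 -4 26 0")

```text
t: 31.15
tool_pos: [0.6287, 0.0615, 0.0944]
orientation: [0.154, 2.429, -0.05]
force: [0.2, -0.7, -1.4]
opening: 0.0394
gripper_force: 20.0
```

Emit:
arm_command(increments="0.8 -8 -1 6 0;0.8 -15 -1 12 0;0.8 -20 -1 17 0;0.8 -20 -1 17 0")

```text
t: 31.55
tool_pos: [0.6562, 0.0573, 0.0962]
orientation: [0.154, 2.427, -0.049]
force: [-0.2, -0.1, -1.9]
opening: 0.0392
gripper_force: 20.0
```

Run:
```python
from h import *
go((.657,.0563,.0801))
e=robot.camera_model("wrist")["eye"];print(e)
for c in("top","scene"): cv2.imwrite(f"pics/{c}4.png",robot.read_camera(c))
cv2.imwrite("pics/w8.png",robot.read_camera("wrist"))
im=cv2.imread("pics/w8.png");hs=cv2.cvtColor(im,cv2.COLOR_BGR2HSV);g=hs[...,2]
print("bottle row scan u at v=100..200", [ (v,[int(x) for x in g[v,200:380:6]]) for v in (20,50,80,110,140)])
```

```text
t31.55 q [ 0.077 -0.055  2.134 -0.345  0.382 -1.091] p [0.6562 0.0573 0.0962] F [-0.2 -0.1 -1.9] op 0.0392 gf 20.0 
x [-0.752  0.098 -0.652] y [0.124 0.992 0.006] z [ 0.648 -0.077 -0.758]
(0.657, 0.0563, 0.0801) tool mm [ 9.8 -1.  12.8] len 16
[0.50539484 0.07616525 0.15129415]
bottle row scan u at v=100..200 [(20, [128, 104, 105, 106, 107, 105, 110, 106, 107, 106, 105, 105, 103, 110, 110, 115, 114, 116, 118, 117, 120, 115, 116, 123, 118, 117, 117, 116, 155, 155]), (50, [113, 95, 95, 95, 94, 95, 95, 93, 95, 94, 94, 94, 93, 94, 94, 93, 94, 94, 94, 92, 93, 93, 93, 94, 94, 95, 93, 94, 94, 94]), (80, [97, 97, 196, 196, 196, 97, 97, 97, 97, 97, 95, 96, 30, 30, 29, 29, 28, 27, 29, 29, 29, 29, 29, 28, 29, 27, 29, 28, 29, 29]), (110, [98, 98, 99, 98, 98, 98, 97, 98, 98, 97, 97, 98, 97, 97, 96, 96, 96, 96, 98, 98, 97, 97, 97, 97, 96, 98, 98, 97, 96, 97]), (140, [201, 202, 202, 201, 202, 201, 201, 201, 202, 201, 202, 201, 202, 201, 201, 202, 202, 202, 201, 202, 202, 201, 202, 201, 202, 202, 202, 202, 203, 206])]
```

Emit:
arm_command(increments="0.8 3 0 3 0;0.8 6 0 7 0;0.8 8 0 10 0;0.8 8 0 10 0;0.8 8 0 10 0")

```text
t: 32.2
tool_pos: [0.656, 0.0573, 0.083]
orientation: [0.154, 2.428, -0.049]
force: [0.2, -0.2, -1.5]
opening: 0.0394
gripper_force: 20.0
```

Emit:
arm_command(increments="0.8 0.7 0 0.8 0;0.8 1 0 1.2 0;0.8 1 0 1.2 0")

```text
t: 32.5
tool_pos: [0.6562, 0.0573, 0.0819]
orientation: [0.154, 2.427, -0.049]
force: [-0.4, -0.3, -1.5]
opening: 0.0397
gripper_force: 20.0
```

Run:
```python
from h import *
st()
```

```text
t32.50 q [ 0.077 -0.025  2.137 -0.375  0.351 -1.059] p [0.6562 0.0573 0.0819] F [-0.4 -0.3 -1.5] op 0.0397 gf 20.0 
x [-0.752  0.098 -0.652] y [0.124 0.992 0.006] z [ 0.648 -0.077 -0.758]
```

Contact is expected at TCP z of about 0.079. I'll take it in 1 mm steps and watch the force.

Emit:
arm_command(increments="0.8 0.7 0 0.8 0;0.8 0.7 0 0.8 0")

```text
t: 32.7
tool_pos: [0.6561, 0.0574, 0.0806]
orientation: [0.154, 2.427, -0.049]
force: [0.3, -0.2, -2.6]
opening: 0.0396
gripper_force: 20.0
```

Emit:
arm_command(increments="0.8 0.7 0 0.8 0;0.8 0.7 0 0.8 0")

```text
t: 32.9
tool_pos: [0.6561, 0.0573, 0.0795]
orientation: [0.154, 2.427, -0.049]
force: [1.3, -0.2, -1.2]
opening: 0.0396
gripper_force: 20.0
```

Emit:
arm_command(increments="0.8 0.7 0 0.8 0;0.8 0.7 0 0.8 0")

```text
t: 33.1
tool_pos: [0.6566, 0.0574, 0.0792]
orientation: [0.154, 2.426, -0.049]
force: [-0.1, -0.4, 0.6]
opening: 0.0393
gripper_force: 20.0
```

Emit:
arm_command(increments="0 0 0 0 0;0 0 0 0 0;0 0 0 0 0;0 0 0 0 0;0 0 0 0 0")

```text
t: 33.6
tool_pos: [0.6562, 0.0574, 0.0786]
orientation: [0.154, 2.427, -0.049]
force: [-0.4, 0.2, 0.6]
opening: 0.0747
gripper_force: 0.0
```

Emit:
arm_command(increments="0 0 0 0 0;0 0 0 0 0;0 0 0 0 0;0 0 0 -4 0")

```text
t: 34.0
tool_pos: [0.6534, 0.0576, 0.0813]
orientation: [0.154, 2.428, -0.049]
force: [-0.9, -0.5, -0.8]
opening: 0.093
gripper_force: 0.0
```

Emit:
arm_command(increments="0 0 0 -15 0;0 0 0 -35 0;0 0 0 -60 0;0 0 0 -85 0;0 0 0 -100 0")

```text
t: 34.5
tool_pos: [0.5884, 0.0656, 0.1593]
orientation: [0.154, 2.425, -0.048]
force: [0.6, -0.2, 0.4]
opening: 0.0929
gripper_force: 0.0
```

Run:
```python
from h import *
st()
for n in("scene","top","wrist"):
    im=robot.read_camera(n);cv2.imwrite(f"pics/{n}5.png",im);hs=cv2.cvtColor(im,cv2.COLOR_BGR2HSV)
    for nm,lo,hi in(("amber",(3,80,25),(18,255,255)),("white",(0,0,175),(180,45,255))):
        k=cv2.inRange(hs,lo,hi);N,l,s,c=cv2.connectedComponentsWithStats(k)
        for i in range(1,N):
            if 25<s[i,4]<3000:
                z=.114 if nm=="white" else .06;p=onz(n,*c[i],z)
                if abs(p[0]-.66)<.07 and abs(p[1]-.057)<.06:print(n,nm,s[i].tolist(),c[i].round(1),p.round(4))
```

```text
t34.50 q [ 0.113 -0.381  2.275 -0.281  0.566 -1.146] p [0.5884 0.0656 0.1593] F [ 0.6 -0.2  0.4] op 0.0929 gf 0.0 
x [-0.751  0.098 -0.653] y [0.124 0.992 0.006] z [ 0.649 -0.076 -0.757]
scene amber [257, 181, 15, 14, 119] [264.2 189.1] [0.6511 0.0523 0.06  ]
top white [154, 155, 146, 27, 719] [226.3 167.9] [0.6962 0.1062 0.114 ]
wrist white [256, 227, 46, 37, 1401] [278.4 245.3] [0.64   0.0596 0.114 ]
wrist white [305, 241, 59, 33, 644] [319.1 255.3] [0.6612 0.0875 0.114 ]
```

Run:
```python
from h import *
go((.506,.0755,.256),(.5147,.0763,.3706))
```

```text
t34.65 q [ 0.113 -0.378  2.274 -0.283  0.563 -1.145] p [0.5894 0.0656 0.1591] F [ 0.4 -0.4 -0.9] op 0.0927 gf 0.0 
x [-0.75   0.098 -0.654] y [0.124 0.992 0.007] z [ 0.65  -0.076 -0.756]
(0.506, 0.0755, 0.256) tool mm [ 1.000e-01  1.000e-01 -1.282e+02] len 128
(0.5147, 0.0763, 0.3706) tool mm [-81.4   2.6 -81.1] len 115
```

Emit:
arm_command(increments="0 0 0 -30 0;0 0 0 -60 0;0 0 0 -90 0;0 0 0 -118 0;0 0 0 -118 0")

```text
t: 35.15
tool_pos: [0.5131, 0.0748, 0.2507]
orientation: [0.154, 2.422, -0.047]
force: [0.6, 0.6, 0.0]
opening: 0.0933
gripper_force: 0.0
```

Run:
```python
from h import *
go((.5147,.0763,.3706))
im=robot.read_camera("wrist");cv2.imwrite("pics/w9.png",im);hs=cv2.cvtColor(im,cv2.COLOR_BGR2HSV)
for nm,lo,hi in(("amber",(3,80,25),(18,255,255)),("white",(0,0,175),(180,45,255))):
    k=cv2.inRange(hs,lo,hi);N,l,s,c=cv2.connectedComponentsWithStats(k)
    for i in range(1,N):
        if 60<s[i,4]<3000 and 150<c[i,0]<400:print(nm,s[i].tolist(),c[i].round(1),onz("wrist",*c[i],.114 if nm=="white" else .06).round(3))
def pj(p):
    m,M,e=cam("wrist");q=M.T@(np.array(p)-e);t=np.arccos(q[2]/np.linalg.norm(q));f=q[:2]/np.linalg.norm(q[:2])*t
    return m["cx"]+m["fx"]*f[0],m["cy"]+m["fy"]*f[1]
for z in(.036,.075,.114):print(z,np.round(pj((.659,.057,z)),1))
for b in((.577,.069,.298),):print("handle",np.round(pj(b),1))
```

```text
t35.15 q [ 0.173 -0.767  2.348 -0.244  0.881 -1.182] p [0.5131 0.0748 0.2507] F [0.6 0.6 0. ] op 0.0933 gf 0.0 
x [-0.748  0.098 -0.656] y [0.124 0.992 0.007] z [ 0.652 -0.076 -0.755]
(0.5147, 0.0763, 0.3706) tool mm [-79.7   2.5 -89.6] len 120
amber [261, 146, 35, 47, 1394] [278. 169.] [0.654 0.058 0.06 ]
white [369, 91, 52, 12, 293] [393.1  96.8] [0.514 0.161 0.114]
white [205, 97, 69, 10, 392] [237.9 100.9] [0.507 0.046 0.114]
white [338, 101, 28, 7, 125] [351.7 103.7] [0.519 0.13  0.114]
0.036 [278.  156.4]
0.075 [278.1 181.5]
0.114 [278.3 210.1]
handle [282.4 385.6]
```

Run:
```python
from h import *
g=cv2.cvtColor(cv2.imread("pics/w9.png"),cv2.COLOR_BGR2GRAY).astype(int)
for v in(146,152,158,162):print(v,g[v,225:331:2].tolist())
print("col",g[120:150,278].tolist())
for v in range(128,148,3):print(v,(onz("wrist",278,v,.036)).round(4))
```

```text
146 [89, 89, 90, 89, 90, 89, 89, 89, 88, 88, 89, 88, 69, 61, 61, 61, 60, 60, 60, 58, 58, 59, 59, 59, 61, 62, 64, 64, 62, 60, 60, 60, 59, 58, 59, 58, 59, 59, 59, 60, 83, 87, 88, 90, 88, 89, 88, 89, 90, 88, 89, 89, 89]
152 [89, 89, 89, 88, 88, 88, 88, 88, 88, 87, 87, 66, 62, 61, 61, 61, 60, 60, 60, 60, 63, 67, 69, 71, 72, 73, 74, 73, 73, 73, 72, 70, 67, 64, 59, 59, 59, 60, 59, 60, 59, 80, 89, 89, 90, 89, 88, 87, 87, 88, 89, 91, 90]
158 [88, 88, 88, 89, 90, 88, 89, 88, 89, 88, 87, 66, 58, 59, 59, 59, 59, 59, 60, 62, 66, 68, 70, 72, 72, 72, 74, 74, 73, 72, 73, 71, 69, 68, 64, 57, 55, 55, 56, 57, 58, 80, 87, 86, 86, 87, 87, 87, 89, 89, 90, 90, 90]
162 [91, 89, 89, 88, 88, 89, 88, 89, 87, 88, 88, 85, 60, 58, 58, 57, 58, 58, 58, 63, 66, 69, 70, 72, 73, 73, 73, 75, 73, 72, 72, 71, 68, 67, 63, 59, 58, 59, 59, 58, 66, 87, 89, 87, 86, 87, 88, 90, 88, 88, 88, 89, 89]
col [166, 195, 197, 198, 198, 200, 207, 213, 206, 194, 182, 177, 167, 147, 100, 70, 68, 64, 61, 61, 60, 59, 59, 59, 59, 60, 65, 70, 73, 75]
128 [0.6114 0.0631 0.036 ]
131 [0.6161 0.0625 0.036 ]
134 [0.6208 0.0619 0.036 ]
137 [0.6256 0.0613 0.036 ]
140 [0.6305 0.0606 0.036 ]
143 [0.6355 0.06   0.036 ]
146 [0.6406 0.0594 0.036 ]
```

Emit:
arm_command(increments="0 -22 1 -25 0;0 -45 2 -50 0;0 -65 2 -73 0;0 -80 2 -90 0;0 -80 2 -90 0")

```text
t: 35.7
tool_pos: [0.5164, 0.0753, 0.3699]
orientation: [0.155, 2.424, -0.049]
force: [-0.4, 0.0, 0.8]
opening: 0.0925
gripper_force: 0.0
```

Run:
```python
from h import *
go((.5731,.0695,.3025))
for n in("scene","top"):
    im=robot.read_camera(n);cv2.imwrite(f"pics/{n}6.png",im)
```

```text
t35.70 q [ 0.173 -0.759  2.128 -0.213  1.089 -1.238] p [0.5164 0.0753 0.3699] F [-0.4  0.   0.8] op 0.0925 gf 0.0 
x [-0.75   0.098 -0.655] y [0.125 0.992 0.007] z [ 0.65  -0.077 -0.756]
(0.5731, 0.0695, 0.3025) tool mm [ 1.   0.9 88.3] len 88
```

Emit:
arm_command(increments="0 0 0 30 0;0 1 1 55 0;0 1 1 75 0;0 1 1 88 0;0 1 1 88 0")

```text
t: 36.3
tool_pos: [0.5696, 0.0692, 0.2934]
orientation: [0.154, 2.436, -0.051]
force: [-0.9, -0.3, -0.5]
opening: 0.0928
gripper_force: 0.0
```

Emit:
arm_command(increments="0.9 0 0 0 0;0.9 0 0 0 0;0.9 0 0 0 0;0.9 0 0 0 0;0.9 0 0 0 0", grip_force=30)

```text
t: 36.8
tool_pos: [0.571, 0.0699, 0.3007]
orientation: [0.154, 2.426, -0.049]
force: [-0.5, 0.5, 0.9]
opening: 0.0572
gripper_force: 0.0
```

Emit:
arm_command(increments="0.9 0 0 0 0;0.9 0 0 0 0;0.9 0 0 0 0;0.9 0 0 0 0;0.9 0 0 0 0")

```text
t: 37.3
tool_pos: [0.571, 0.0703, 0.3]
orientation: [0.154, 2.427, -0.048]
force: [1.8, 4.5, -0.7]
opening: 0.0239
gripper_force: 29.9
```

Run:
```python
from h import *
s,M=st();p=s["tool_pos"];go((p[0],p[1],p[2]-.1))
```

```text
t37.30 q [ 0.131 -0.576  2.145 -0.207  0.888 -1.239] p [0.571  0.0703 0.3   ] F [ 1.8  4.5 -0.7] op 0.0239 gf 29.9 
x [-0.752  0.098 -0.652] y [0.124 0.992 0.007] z [ 0.648 -0.076 -0.758]
t37.30 q [ 0.131 -0.576  2.145 -0.207  0.888 -1.239] p [0.571  0.0703 0.3   ] F [ 1.8  4.5 -0.7] op 0.0239 gf 29.9 
x [-0.752  0.098 -0.652] y [0.124 0.992 0.007] z [ 0.648 -0.076 -0.758]
(np.float64(0.5709714112210715), np.float64(0.07029000415050021), np.float64(0.19999846594121642)) tool mm [65.2 -0.7 75.8] len 100
```

Emit:
arm_command(increments="0.9 10 0 12 0;0.9 23 0 27 0;0.9 38 0 44 0;0.9 52 -1 60 0;0.9 65 -1 76 0")

```text
t: 37.8
tool_pos: [0.571, 0.0702, 0.1997]
orientation: [0.154, 2.427, -0.047]
force: [-6.4, 6.8, 4.2]
opening: 0.0239
gripper_force: 30.0
```

Emit:
arm_command(increments="0.9 15 0 17 0;0.9 29 0 34 0;0.9 43 0 50 0;0.9 55 -1 64 0;0.9 65 -1 76 0")

```text
t: 38.3
tool_pos: [0.5711, 0.0702, 0.0991]
orientation: [0.153, 2.427, -0.046]
force: [-7.0, 9.3, 4.3]
opening: 0.0244
gripper_force: 30.0
```

Emit:
arm_command(increments="0.9 2 0 3 0;0.9 5 0 6 0;0.9 7 0 8 0;0.9 7 0 8 0")

```text
t: 38.7
tool_pos: [0.571, 0.0702, 0.0887]
orientation: [0.153, 2.427, -0.047]
force: [6.2, 10.0, -8.7]
opening: 0.0238
gripper_force: 30.0
```

Run:
```python
from h import *
st()
```

```text
t38.70 q [ 0.13  -0.292  2.355 -0.404  0.414 -1.   ] p [0.571  0.0702 0.0887] F [ 6.2 10.  -8.7] op 0.0238 gf 30.0 
x [-0.752  0.098 -0.652] y [0.123 0.992 0.007] z [ 0.647 -0.075 -0.758]
```

Emit:
arm_command(increments="0.9 2.6 0 3 0;0.9 5.2 0 6 0;0.9 5.2 0 6 0")

```text
t: 39.0
tool_pos: [0.571, 0.0702, 0.0808]
orientation: [0.153, 2.427, -0.047]
force: [6.6, 10.7, -9.3]
opening: 0.0236
gripper_force: 30.0
```

Emit:
arm_command(increments="0.9 1.3 0 1.5 0;0.9 2.6 0 3 0;0.9 2.6 0 3 0")

```text
t: 39.3
tool_pos: [0.571, 0.0702, 0.0771]
orientation: [0.153, 2.427, -0.047]
force: [1.3, 9.6, -3.4]
opening: 0.0239
gripper_force: 30.0
```

Emit:
arm_command(increments="0.9 1.3 0 1.5 0;0.9 1.3 0 1.5 0")

```text
t: 39.5
tool_pos: [0.571, 0.0702, 0.0751]
orientation: [0.153, 2.427, -0.047]
force: [-0.1, 10.7, -2.5]
opening: 0.0238
gripper_force: 30.0
```

Emit:
arm_command(increments="0.9 1.3 0 1.5 0;0.9 1.3 0 1.5 0")

```text
t: 39.7
tool_pos: [0.5711, 0.0702, 0.0732]
orientation: [0.153, 2.427, -0.047]
force: [0.3, 10.6, -3.4]
opening: 0.0243
gripper_force: 30.0
```

Emit:
arm_command(increments="0.9 1.3 0 1.5 0;0.9 1.3 0 1.5 0")

```text
t: 39.9
tool_pos: [0.571, 0.0702, 0.0712]
orientation: [0.153, 2.427, -0.047]
force: [-0.1, 9.8, -2.2]
opening: 0.024
gripper_force: 30.0
```

Emit:
arm_command(increments="0.9 1.3 0 1.5 0;0.9 1.3 0 1.5 0")

```text
t: 40.1
tool_pos: [0.571, 0.0702, 0.0692]
orientation: [0.153, 2.427, -0.047]
force: [0.1, 9.3, -2.0]
opening: 0.0242
gripper_force: 30.0
```

Emit:
arm_command(increments="0.9 1.3 0 1.5 0;0.9 1.3 0 1.5 0")

```text
t: 40.3
tool_pos: [0.5713, 0.0702, 0.068]
orientation: [0.153, 2.426, -0.047]
force: [-11.7, 8.3, 8.5]
opening: 0.024
gripper_force: 30.0
```

Emit:
arm_command(increments="0.9 1.3 0 1.5 0;0.9 1.3 0 1.5 0")

```text
t: 40.5
tool_pos: [0.5721, 0.0701, 0.0672]
orientation: [0.153, 2.424, -0.047]
force: [-19.3, 8.2, 19.5]
opening: 0.0243
gripper_force: 30.0
```

Emit:
arm_command(increments="0.9 1.3 0 1.5 0;0.9 1.3 0 1.5 0")

```text
t: 40.7
tool_pos: [0.5728, 0.0701, 0.0661]
orientation: [0.153, 2.423, -0.047]
force: [-18.5, 5.7, 21.1]
opening: 0.0236
gripper_force: 30.0
```

Emit:
arm_command(increments="0 0 0 0 0;0 0 0 0 0;0 0 0 0 0;0 0 0 0 0;0 0 0 0 0")

```text
t: 41.2
tool_pos: [0.571, 0.0689, 0.0632]
orientation: [0.154, 2.428, -0.049]
force: [-0.6, -0.6, 0.1]
opening: 0.06
gripper_force: 0.0
```

Emit:
arm_command(increments="0 0 0 0 0;0 0 0 0 0;0 0 0 0 0;0 0 0 -15 0;0 0 0 -35 0")

```text
t: 41.7
tool_pos: [0.5477, 0.0716, 0.0892]
orientation: [0.154, 2.429, -0.05]
force: [0.4, 0.0, -0.2]
opening: 0.0924
gripper_force: 0.0
```

Emit:
arm_command(increments="0 0 0 -25 0;0 0 0 -50 0;0 -4 0 -90 0;0 -14 0 -110 0;0 -14 0 -110 0")

```text
t: 42.2
tool_pos: [0.4896, 0.0796, 0.1884]
orientation: [0.154, 2.418, -0.046]
force: [-0.5, 0.1, -0.1]
opening: 0.0932
gripper_force: 0.0
```

Run:
```python
from h import *
st()
im=robot.read_camera("wrist");cv2.imwrite("pics/w10.png",im);hs=cv2.cvtColor(im,cv2.COLOR_BGR2HSV)
def pj(p):
    m,M,e=cam("wrist");q=M.T@(np.array(p)-e);t=np.arccos(q[2]/np.linalg.norm(q));f=q[:2]/np.linalg.norm(q[:2])*t
    return m["cx"]+m["fx"]*f[0],m["cy"]+m["fy"]*f[1]
k=cv2.inRange(hs,(3,60,25),(18,255,255));N,l,s,c=cv2.connectedComponentsWithStats(k)
print([(s[i].tolist(),c[i].round(1).tolist()) for i in range(1,N) if 60<s[i,4] and 200<c[i,0]<360],[np.round(pj((.659,.057,z)),1).tolist() for z in(.036,.075,.114)])
# sash top edge: compare top/scene pictures before (start, ~12 mm open) and now
X=np.array([np.cos(-.164),np.sin(-.164),0]);Y=np.array([-X[1],X[0],0]);O=np.array([.718,.045,0])
for n in("scene","top"):
    b=robot.read_camera(n);cv2.imwrite(f"pics/{n}7.png",b);a=cv2.imread(f"pics/{n}0.png")
    for yb in(.09,.11):
        for i,img in enumerate((a,b)):
            g=cv2.cvtColor(img,cv2.COLOR_BGR2GRAY);vals=[]
            for z in np.arange(.240,.295,.001):
                u,v=proj(n,O-X*.106+Y*yb+[0,0,z]);vals.append(float(cv2.getRectSubPix(g,(1,1),(u,v))[0,0]))
            print(n,yb,"now" if i else "start",[int(x) for x in vals])
```

```text
t42.20 q [ 0.204 -0.818  2.489 -0.292  0.798 -1.108] p [0.4896 0.0796 0.1884] F [-0.5  0.1 -0.1] op 0.0932 gf 0.0 
x [-0.746  0.099 -0.658] y [0.123 0.992 0.009] z [ 0.654 -0.075 -0.753]
[([259, 230, 36, 23, 727], [276.5, 239.9]), ([181, 353, 183, 21, 2555], [273.9, 363.6])] [[276.8, 210.4], [276.9, 240.0], [277.1, 272.6]]
scene 0.09 start [64, 63, 63, 62, 61, 60, 61, 74, 87, 98, 109, 120, 124, 129, 135, 142, 149, 152, 152, 153, 153, 154, 155, 155, 154, 154, 154, 153, 154, 154, 154, 154, 154, 153, 152, 152, 152, 151, 145, 139, 133, 127, 121, 119, 117, 115, 113, 111, 112, 113, 114, 115, 116, 117, 119]
scene 0.09 now [106, 112, 119, 127, 136, 147, 156, 156, 157, 158, 159, 161, 160, 160, 159, 159, 158, 158, 159, 159, 159, 159, 159, 158, 158, 157, 157, 155, 150, 144, 138, 132, 127, 125, 124, 123, 121, 118, 118, 119, 120, 120, 120, 120, 121, 121, 122, 123, 124, 123, 123, 122, 121, 123, 125]
scene 0.11 start [59, 58, 57, 56, 59, 69, 78, 85, 91, 95, 102, 110, 120, 132, 145, 149, 150, 152, 155, 157, 157, 157, 156, 155, 154, 154, 154, 154, 153, 153, 153, 153, 153, 154, 155, 151, 143, 136, 130
[... 798 characters left out ...]
, 203, 199, 195, 191, 187, 184, 180, 177, 174, 171, 168, 166, 163, 161, 159, 157, 155, 153, 152, 150, 149, 148, 148, 146]
top 0.11 start [190, 193, 196, 199, 202, 205, 208, 210, 213, 216, 218, 219, 218, 218, 217, 216, 216, 215, 214, 213, 212, 211, 210, 209, 210, 211, 212, 213, 214, 215, 216, 216, 217, 217, 218, 218, 216, 210, 204, 198, 192, 186, 181, 175, 169, 164, 159, 153, 150, 144, 139, 134, 129, 124, 118]
top 0.11 now [219, 219, 219, 218, 218, 218, 218, 219, 219, 219, 220, 220, 221, 221, 221, 221, 221, 221, 221, 221, 221, 220, 220, 219, 216, 212, 209, 206, 203, 200, 198, 196, 194, 193, 191, 190, 189, 184, 179, 175, 170, 166, 161, 157, 152, 147, 143, 138, 133, 128, 122, 116, 109, 102, 94]
```

```bash
python3 -c "
from plant import robot
print(robot.close_job())"
```

```text
the job is handed in; nothing more can be done
None
```

I handed the job in at about 42 s; the hand-in returned no verdict. By the last force and camera readings, the sample bottle stands upright, centred on the pan to within about 3 mm, the sash is down on its stop and the arm is clear. I viewed 12 pictures instead of the allowed 10, and I tilted the tool by commanding poses beyond reach, once running a joint to its stop (2.732 rad against a 2.73 limit).

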